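# Clear the roller track, fetch the carton behind, put the stock back

### The job

A cardboard carton is at the back of the roller track, and a junction box, a contactor and a round tin stand on the rollers between it and the end stop. Move those three upright onto the side tray, roll the carton along the rollers (do not lift it on the way) up against the end stop, lift it off there and set it flat in the bay of the blue case. Only then put the three back upright on the rollers, each where it stood at the start; do not shift the screwdriver or the label printer.

Things in the scene. Friction and masses are not known exactly. Their poses are not given: they have to be found in the camera images.
- carton_mid (a point): Brown cardboard carton with a strip of paper tape, 60 (its x) x 100 (its y) x 70 mm high, 0.6 kg; the point is its centre, 35 mm above its underside. It starts at the -y end of the roller track, its long side along the track.
- jbox_mid (a point): Square steel junction box with a screwed cover and round knock-outs, 60 x 60 mm, 56 mm high (58 mm to the screw heads); the point is its centre, 28 mm above its underside. It stands on the roller track, sides roughly along and across it.
- contactor_mid (a point): Black contactor block with brass screws on top, 42 (its x, across the track) x 64 (its y, along the track) x 60 mm high; the point is its centre, 30 mm above its underside. It stands on the roller track.
- tin_mid (a point): Round steel tin with a white lid, 54 mm in diameter, 62 mm high; the point is its centre, 31 mm above its underside. It stands on the roller track. The order of junction box, contactor and tin along the track changes from start to start.
- track: Fixed roller track, 530 mm long (its y), 100 wide. Origin under its middle on the table, z up. Tops of the free steel rollers 60 mm above it; side rails 5 mm higher, 80 mm apart inside. End stop: dark plate at the +y end, inner face at y = +250 mm, 45 mm above the rollers; the carton touches it with its centre at y = +200. Things set down gently stay put; the carton rolls at about 1 N.
- tray: Fixed side tray with a plain grey floor and a low steel rim, 130 (its x) x 270 mm (its y); origin under its centre on the table, z up. Floor 4 mm above the origin, rim 10 mm above the origin, 4 mm thick. There is room for the three things in a row along its y, for instance at -85, 0 and +85 mm.
- case: Fixed blue hard case, no lid, grey foam lining, 130 (its x) x 190 (its y) x 30 mm high; origin under its centre on the table, z up. In its middle a bay with a black floor, 84 (x) x 124 mm (y), floor 12 mm above the origin, foam top 26 mm above it. The carton goes in with its long side along the case's y, either way round. Tray and case may stand on either side.
- driver: Bystander: screwdriver with a red handle, 170 mm long, lying loose between tray and case. Origin at its middle on the table, its x along the shaft.
- printer_mid (a point): Bystander: yellow and black label printer, 75 x 105 x 88 mm high, standing loose beyond the track; the point is its centre.
There are look-alikes about, which are no part of the job. Leave any green or red look-alike of the part that bears tin_mid alone.

How it is judged (in metres and radians):
On the way, in this order (a step that is already met when the one before it is completed fails the run):
1. junction box, contactor and tin all stand released on the side tray (x of jbox_mid in the frame of tray between -0.06 and 0.06 m and y of jbox_mid in the frame of tray between -0.13 and 0.13 m and z of jbox_mid in the frame of tray below 0.038 m and angle between each of jbox_mid, contactor_mid, tin_mid's own z axis and vertical below 0.1 rad and contact force between each of jbox, contactor, tin and the fingers below 0.1 N and linear speed of each of jbox, contactor, tin below 0.02 m/s and x of contactor_mid in the frame of tray between -0.06 and 0.06 m and y of contactor_mid in the frame of tray between -0.13 and 0.13 m and z of contactor_mid in the frame of tray below 0.04 m and x of tin_mid in the frame of tray between -0.06 and 0.06 m and y of tin_mid in the frame of tray between -0.13 and 0.13 m and z of tin_mid in the frame of tray below 0.041 m), for 0.2 s.
2. the carton has been rolled against the end stop, on the rollers (y of carton_mid in the frame of track above 0.192 m and x of carton_mid in the frame of track between -0.03 and 0.03 m and z of carton_mid in the frame of track below 0.103 m), for 0.2 s.
3. the carton lies flat in the case's bay, released, with the three others still on the tray (all of step 1 and x of carton_mid in the frame of case between -0.015 and 0.015 m and y of carton_mid in the frame of case between -0.015 and 0.015 m and z of carton_mid in the frame of case below 0.052 m and angle between carton_mid's own z axis and vertical below 0.08 rad and contact force between carton and the fingers below 0.1 N and linear speed of carton below 0.02 m/s), for 0.2 s.
At the end, for the whole second after the job is handed in: The carton stands flat in the bay of the case (centre within 15 mm of the bay's centre, on its floor); junction box, contactor and tin stand upright on the rollers, each within 15 mm of where it stood at the start; all released and at rest (x of carton_mid in the frame of case between -0.015 and 0.015 m and y of carton_mid in the frame of case between -0.015 and 0.015 m and z of carton_mid in the frame of case below 0.052 m and angle between carton_mid's own z axis and vertical below 0.08 rad and contact force between each of carton, jbox, contactor, tin and the fingers below 0.1 N and linear speed of each of carton, jbox, contactor, tin below 0.02 m/s and distance of each of jbox_mid, contactor_mid, tin_mid from where it was at the start of the episode below 0.015 m and angle between each of jbox_mid, contactor_mid, tin_mid's own z axis and vertical below 0.1 rad); the robot touches nothing.
It fails at once if the carton was lifted more than 20 mm off the rollers where it started, or on the way to the end stop ((y of carton_mid in the frame of track below -0.12 m and x of carton_mid in the frame of track between -0.02 and 0.02 m and z of carton_mid in the frame of track above 0.115 m) or (y of carton_mid in the frame of track below 0.08 m and x of carton_mid in the frame of track between -0.025 and 0.025 m and z of carton_mid in the frame of track between 0.115 and 0.135 m)).
It fails at once if the screwdriver was shifted by more than 30 mm (distance of driver from where it was at the start of the episode above 0.03 m).
It fails at once if the label printer was shifted by more than 30 mm (distance of printer_mid from where it was at the start of the episode above 0.03 m).
It also fails if it takes over 144 s, if anything falls off the work surface, if the arm or the gripper's body presses on something with over 40 N, if the wrist force passes 120 N, or if a joint passes its speed limit or range.

### The arm

A 6-joint arm with a two-finger parallel gripper is mounted at the origin on the work surface. World frame = base frame: x ahead of the robot, y to its left, z up, the work surface at z = 0. Lengths are in mm, angles in degrees, forces in N, time in s.
With the tool pointing down it reaches from about 300 to 850 mm from the base axis. Payload 4.2 kg.
Tool frame: the origin (TCP) lies between the finger pads; the fingertips stand 22 mm ahead of it and the grasp point (between the pads) lies 3 mm ahead of it; z points along the fingers, y is the direction in which the jaws open and shut (so a half turn about z gives the same grasp; the last joint's range is limited). The gripper opens to 91 mm and grips with 3 to 60 N. Pads are 32 mm wide; open, the fingers measure 118 mm over their backs; the gripper's body (76 mm by 178 mm) begins 60 mm behind the grasp point.
Start: joints at [71.62, 18.312, 89.639, -0, 72.044, -1.146], TCP at [170.365, 549.196, 235.976] pointing down, gripper open.
Joint ranges: [-177.97, 177.97], [-48.28, 115.42], [12.27, 149.76], [-77.06, 257.06], [2.81, 150.46], [-146.56, 146.56]. Speed limits (degrees/s): [147.25, 147.25, 180, 180, 180, 180].

### API

Orientations are given as [roll, pitch, yaw] about the fixed x, y, z axes, in that order (R = Rz(yaw) Ry(pitch) Rx(roll)).
In Python, from workcell import telemetry, cams, env gives the robot as it stands.
- The arm moves only by the shell command python3 -m inch 'ROWS' [FORCE]. ROWS is JSON, a list of rows, each an object of numbers: "x", "y", "z": the shift along the tool's x, y, z in cm; "yaw": the turn about the tool's z in units of 5 degrees (1.0 is 5 degrees); "gripper": the gripper's target within -1 to 1 (fully open at 1, half-way at 0, shut at -1). A call has 1 to 12 rows; each row shifts and turns the commanded pose from where the row before left it, along the tool's axes as they then stand; what a row does not reach is not made up. A row lasts 1/12 s, in which the tool goes at most 41.7 mm and 7.16 degrees, less where a joint would pass 70% of its speed; a pose out of reach is approached as far as the arm can. A call is refused whole if a number of a shift passes 4.17 or a number of a turn 1, either way. A call with a gripper value outside its range is refused whole. The fingers move at their own pace and stop on an object; FORCE is the grip in N (left out, the last holds). Time passes only in rows, so rows that do not move let the fingers close. It gives the time, the measured TCP pose, the force and the opening at its end, in the units of the state.
- telemetry.state(): the state, without advancing time (a new reading comes with each control period).
- cams.grab_frame(name): name is "scene" or "top" or "wrist"; returns a dict with "pixels" (384x512x3 uint8, red, green, blue), "mtx" (3x3 intrinsics, pixels), "distortion" ([k1, k2, p1, p2, k3] as OpenCV has them; the pictures are not rectified), "rvec" (rotation vector, rad) and "tvec" (3), from world to camera coordinates, as OpenCV has them. Camera axes: x right, y down, z forward; pixel columns grow to the right and rows downward; lengths in mm; the calibration is good to about 2 mm. A picture is of the moment at which its call begins. There is no depth.
- env.job_done(): hands the job in, once; it reports no verdict.
The state is a dict: "time_s": time; "qpos": joint angles; "qvel": joint speeds; "effort": joint torques, N m; "ee_pos": TCP position; "ee_rot": TCP orientation; "force": force on the tool from outside, world axes, zero at the start; "torque": the same for the moment, N m; "gripper_width": finger opening in mm.
Only numpy, scipy, OpenCV 4.12 (cv2) and the standard library are available. Lean on these libraries where they do the work, as an engineer would, in place of code of your own. Each camera call takes 0.05 s, during which the arm holds its last target. There are 200 camera calls.

## Working session

There is one attempt and no reset: what is moved stays moved. The work goes in short steps, Python scripts to look and compute and a shell command to move; the robot and the scene stay as the last step left them, time stands still between calls to the robot, and variables do not carry over. Pictures are saved under pics/ and viewed, about 12 in all and at most 16, crops included, and the job is handed in when it is done.

```bash
ls; mkdir -p pics; python3 - <<'E'
from workcell import telemetry, cams
import cv2,numpy as np,pickle
s=telemetry.state();print(s['time_s'],s['ee_pos'],s['ee_rot'],s['gripper_width'])
for n in('scene','top'):
    f=cams.grab_frame(n);pickle.dump(f,open(n+'.pkl','wb'))
    cv2.imwrite(f'pics/{n}0.png',cv2.resize(f['pixels'][:,:,::-1],(800,600),interpolation=cv2.INTER_CUBIC))
    R=cv2.Rodrigues(f['rvec'])[0];print(n,(-R.T@np.ravel(f['tvec'])).round(),R.round(2).tolist(),f['mtx'].tolist(),f['distortion'])
E
```

```text
pics
0.0 [170.2305584  548.7508511  235.12334804] [-1.79900540e+02 -1.40751881e-03  1.62766737e+02] 91.57686872770986
scene [1096.  814.  780.] [[-0.89, 0.46, 0.01], [0.25, 0.5, -0.83], [-0.39, -0.73, -0.56]] [[435.551338954235, 0.0, 255.8136562515564], [0.0, 435.551338954235, 196.40504044572154], [0.0, 0.0, 1.0]] [0.02944994 0.         0.         0.         0.        ]
top [ 377.  -83. 1162.] [[-0.04, -1.0, 0.0], [-0.98, 0.03, -0.21], [0.2, -0.01, -0.98]] [[388.513718033702, 0.0, 252.09184262370644], [0.0, 388.513718033702, 192.86977888450087], [0.0, 0.0, 1.0]] [-0.05981434  0.          0.          0.          0.        ]
```

View pics/top0.png

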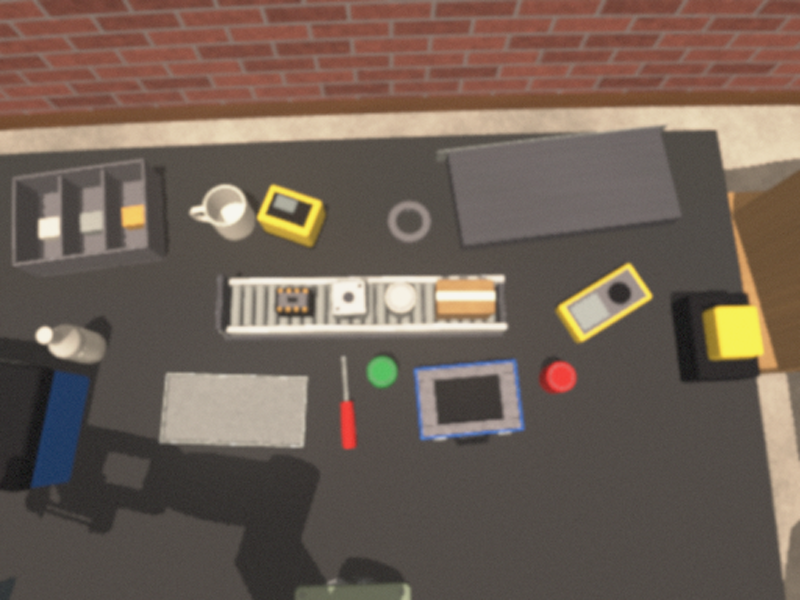

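View pics/scene0.png

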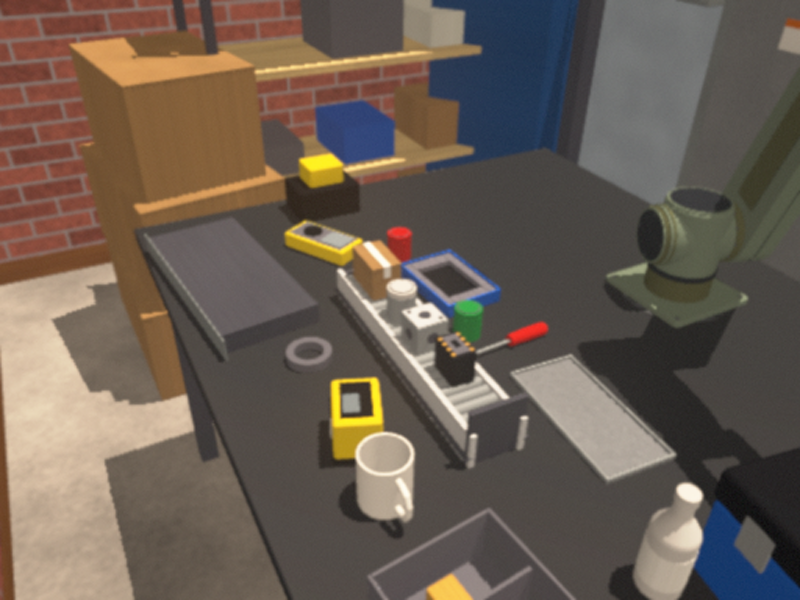

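The top view shows +y pointing left and +x pointing up. The contactor is at (293,300), the junction box at (348,297), the tin at (400,297) and the carton at (465,297). The tray is at (235,410), the case at (468,400), the driver at (347,405) and the printer at (290,215).

There are three tin candidates: white-lidded on the rollers (400,297), green (381,371) and red (560,376). The white-lidded one fits the description (white lid, on the track). The next step is a crop to confirm it.

```bash
cat > h.py <<'E'
import cv2,numpy as np,pickle
def load(n): return pickle.load(open(n+'.pkl','rb'))
def proj(f,P): return cv2.projectPoints(np.array(P,float).reshape(-1,1,3),f['rvec'],f['tvec'],f['mtx'],f['distortion'])[0][:,0]
def ray(f,uv,z):
    uv=np.array(uv,float).reshape(-1,1,2)
    n=cv2.undistortPoints(uv,f['mtx'],f['distortion'])[:,0]
    R=cv2.Rodrigues(f['rvec'])[0];C=-R.T@np.ravel(f['tvec'])
    d=np.c_[n,np.ones(len(n))]@R
    return C+d*((z-C[2])/d[:,2])[:,None]
def rect(c,yaw,sx,sy,z):
    a=np.radians(yaw);R=np.array([[np.cos(a),-np.sin(a)],[np.sin(a),np.cos(a)]])
    p=np.array([[-1,-1],[1,-1],[1,1],[-1,1]])*[sx/2,sy/2]@R.T+c
    return np.c_[p,np.full(4,z)]
def crop(f,c,w,h,k,polys,name):
    x0,y0=int(c[0]-w/2),int(c[1]-h/2)
    im=cv2.resize(f['pixels'][y0:y0+h,x0:x0+w,::-1],None,fx=k,fy=k,interpolation=cv2.INTER_CUBIC)
    for P,col in polys:
        q=((proj(f,P)-[x0,y0]+.5)*k-.5)
        cv2.polylines(im,[np.round(q*8).astype(int).reshape(-1,1,2)],True,col,1,cv2.LINE_AA,3)
    cv2.imwrite('pics/'+name+'.png',im)
E
python3 - <<'E'
from h import *
f=load('top')
def R(p,z): return ray(f,(np.array(p,float)+.5)/1.5625-.5,z)[:,:2]
for n,p,z in [('tray',[(166,373),(308,376),(304,446),(160,443)],10),('case',[(414,370),(515,361),(523,430),(421,439)],30),
 ('bay',[(437,379),(500,375),(504,420),(439,424)],12),('track',[(229,280),(505,279),(507,327),(228,329)],65),
 ('contactor',[(276,286),(313,286),(313,316),(276,316)],120),('jbox',[(331,279),(367,279),(367,316),(331,316)],116),
 ('tin',[(400,297)],122),('carton',[(436,279),(495,278),(495,312),(436,314)],130),('driver',[(344,356),(348,447)],10),('printer',[(259,216),(273,187),(325,207),(311,245)],88)]:
    q=R(p,z);print(n,q.mean(0).round(1),[np.round(np.hypot(*(q[i]-q[i-1])),1) for i in range(len(q))],'edge dir',np.degrees(np.arctan2(*(q[0]-q[1])[[1,0]])).round(1) if len(q)>1 else '')
T=[]
c=R([(229,280),(505,279),(507,327),(228,329)],65).mean(0);print(c)
G=(0,255,0)
crop(f,(190,210),200,150,4,[],'crop1')
E
```

```text
tray [422.5 213.8] [np.float64(130.9), np.float64(272.3), np.float64(129.8), np.float64(270.5)] edge dir 87.0
case [ 424.6 -224.7] [np.float64(126.6), np.float64(190.2), np.float64(127.5), np.float64(188.1)] edge dir 93.0
bay [ 425.8 -230.1] [np.float64(83.7), np.float64(119.8), np.float64(84.1), np.float64(121.9)] edge dir 91.5
track [605.2 -43.7] [np.float64(92.7), np.float64(515.4), np.float64(90.7), np.float64(512.4)] edge dir 88.2
contactor [602.9  81.8] [np.float64(53.9), np.float64(65.5), np.float64(53.9), np.float64(64.9)] edge dir 88.0
jbox [606.8 -13.8] [np.float64(66.8), np.float64(63.9), np.float64(66.8), np.float64(63.1)] edge dir 88.0
tin [ 603.1 -103.7] [np.float64(0.0)] edge dir 
carton [ 599.8 -217.8] [np.float64(62.4), np.float64(103.8), np.float64(60.8), np.float64(102.6)] edge dir 89.0
driver [431.3   3. ] [np.float64(169.7), np.float64(169.7)] edge dir 1.4
printer [777.1  91.7] [np.float64(114.3), np.float64(62.5), np.float64(107.4), np.float64(78.1)] edge dir 155.7
[605.20067899 -43.68581975]
```

View pics/crop1.png

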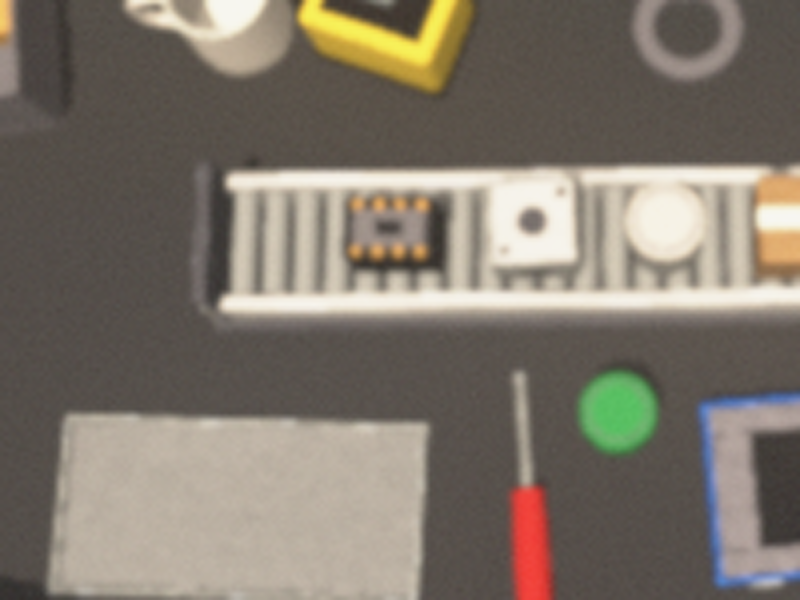

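The crop confirms the white-lidded tin at (667,220) on the rollers. The green one at (618,412) is off the track, so I'll leave it alone. Next I'll check the measured outlines by overlaying them in both cameras.

```bash
cat > obj.py <<'E'
from h import *
f=load('top')
c=lambda p,z: ray(f,(np.array(p,float)+.5)/4-.5+[90,135],z)[0,:2]
O=dict(tray=((422.5,213.8),-3,130,270,10,0),case=((424.6,-224.7),3,130,190,30,0),bay=((424.6,-224.7),3,84,124,26,26),
 track=((605.2,-43.7),-2,100,530,65,65),inner=((605.2,-43.7),-2,80,500,60,60),
 contactor=(c((396,225),120),-2,42,64,120,60),jbox=(c((534,222),116),-2,60,60,116,60),carton=((600,-217),-2,60,100,130,60))
tin=c((667,220),122)
E
python3 - <<'E'
from obj import *
for k,v in O.items(): print(k,np.round(v[0],1))
print('tin',tin)
P=[]
for i,(k,(cc,yaw,sx,sy,z,z0)) in enumerate(O.items()):
    P.append((rect(cc,yaw,sx,sy,z),(0,255,0)))
    if z0!=z: P.append((rect(cc,yaw,sx,sy,z0),(255,0,255)))
t=np.linspace(0,6.28,30)
for z in(122,60):P.append((np.c_[tin[0]+27*np.cos(t),tin[1]+27*np.sin(t),0*t+z],(0,255,255)))
crop(f,(220,217),260,150,3,P,'ov_top')
s=load('scene');crop(s,(265,215),200,180,4,P,'ov_scene')
im=np.vstack([cv2.imread('pics/ov_top.png')]);
E
```

```text
tray [422.5 213.8]
case [ 424.6 -224.7]
bay [ 424.6 -224.7]
track [605.2 -43.7]
inner [605.2 -43.7]
contactor [607.2  80.9]
jbox [606.9 -13.7]
carton [ 600 -217]
tin [ 603.81097203 -105.20930948]
```

View pics/ov_top.png

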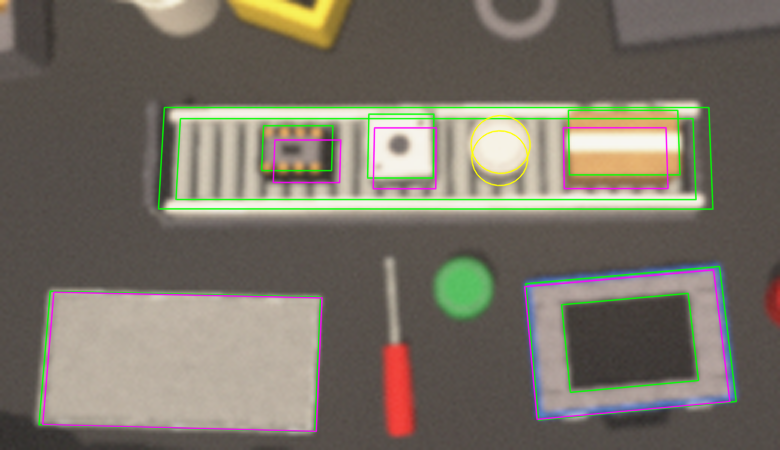

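View pics/ov_scene.png

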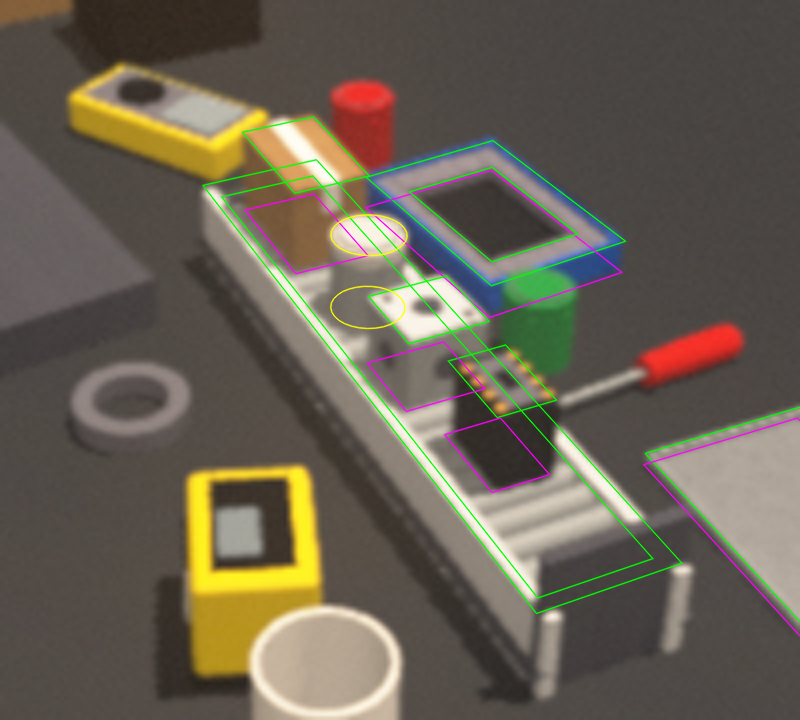

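The overlays match in both views: tops, bases, tray and case all line up within about 3 mm. First move: turn the tool into the track frame, so that tool x is track +y and tool y is track +x.

```bash
cat > d.py <<'E'
# track-frame pose; usage: d.py tx ty z [yaw] -> needed shift in cm along tool axes
import sys,numpy as np
from workcell import telemetry
s=telemetry.state();p=s['ee_pos'];a=np.radians(-2.)
R=np.array([[np.cos(a),-np.sin(a)],[np.sin(a),np.cos(a)]])
t=R.T@(np.array(p[:2])-[605.2,-43.7]);yaw=s['ee_rot'][2]
print('t',round(s['time_s'],2),'track',t.round(1),'z',round(p[2],1),'rot',np.round(s['ee_rot'],1),'w',round(s['gripper_width'],1),'F',np.round(s['force'],1))
if len(sys.argv)>3:
    g=list(map(float,sys.argv[1:4]));w=R@(np.array(g[:2])-t);y=np.radians(yaw)
    print('cm tool x,y,z',np.round([(w@[np.cos(y),np.sin(y)])/10,(w@[np.sin(y),-np.cos(y)])/10,(p[2]-g[2])/10],2))
E
python3 -m inch '[{"yaw":1},{"yaw":1},{"yaw":1},{"yaw":1},{"yaw":1},{"yaw":1},{"yaw":1},{"yaw":1},{"yaw":1},{"yaw":1},{"yaw":1},{"yaw":1}]'
python3 -m inch '[{"yaw":1},{"yaw":1},{"yaw":0.95},{}]'
python3 d.py -2.4 124.6 185
```

```text
t 0.1 track [-455.4  577. ] z 235.2 rot [-179.9   -0.   162.8] w 91.3 F [0.2 0.7 0.4]
cm tool x,y,z [-55.59 -31.74   5.02]invalid input
invalid input
```

```bash
python3 -m inch '[{"x":0,"y":0,"z":0,"yaw":1,"gripper":1}]'; python3 -m inch '[{"x":0,"y":0,"z":0,"yaw":0.9,"gripper":1}]' 30;  python3 -m inch; python3 d.py
```

```text
time_s: 0.18
ee_pos: [170.3, 548.9, 235.4]
ee_rot: [-179.9, 0.0, 157.7]
force: [0.5, 0.3, 0.2]
gripper_width: 91.4
time_s: 0.27
ee_pos: [170.3, 548.9, 235.4]
ee_rot: [-179.9, 0.0, 153.0]
force: [0.6, 0.2, 0.6]
gripper_width: 91.3
t 0.27 track [-455.3  577.1] z 235.4 rot [-179.9    0.   153. ] w 91.3 F [0.6 0.2 0.6]invalid input
```

All five keys are required in each row. 13 more rows of 5° will finish the turn.

```bash
python3 -m inch '[{"x":0,"y":0,"z":0,"yaw":1,"gripper":1},{"x":0,"y":0,"z":0,"yaw":1,"gripper":1},{"x":0,"y":0,"z":0,"yaw":1,"gripper":1},{"x":0,"y":0,"z":0,"yaw":1,"gripper":1},{"x":0,"y":0,"z":0,"yaw":1,"gripper":1},{"x":0,"y":0,"z":0,"yaw":1,"gripper":1},{"x":0,"y":0,"z":0,"yaw":1,"gripper":1},{"x":0,"y":0,"z":0,"yaw":1,"gripper":1},{"x":0,"y":0,"z":0,"yaw":1,"gripper":1},{"x":0,"y":0,"z":0,"yaw":1,"gripper":1},{"x":0,"y":0,"z":0,"yaw":1,"gripper":1},{"x":0,"y":0,"z":0,"yaw":1,"gripper":1}]'
python3 -m inch '[{"x":0,"y":0,"z":0,"yaw":1,"gripper":1},{"x":0,"y":0,"z":0,"yaw":0,"gripper":1}]' 25
python3 d.py -2.4 124.6 185
```

```text
time_s: 1.27
ee_pos: [170.3, 548.9, 235.5]
ee_rot: [-180.0, 0.1, 93.0]
force: [-0.2, 0.2, 0.2]
gripper_width: 91.2
time_s: 1.43
ee_pos: [170.3, 549.0, 235.5]
ee_rot: [-180.0, 0.1, 88.2]
force: [-0.1, -0.2, -0.5]
gripper_width: 91.2
t 1.43 track [-455.3  577.1] z 235.5 rot [-1.80e+02  1.00e-01  8.82e+01] w 91.2 F [-0.1 -0.2 -0.5]
cm tool x,y,z [-45.4   45.14   5.05]
```

```bash
python3 -m inch '[{"x":-2.5,"y":2.5,"z":0,"yaw":0,"gripper":1},{"x":-2.5,"y":2.5,"z":0,"yaw":0,"gripper":1},{"x":-2.5,"y":2.5,"z":0,"yaw":0,"gripper":1},{"x":-2.5,"y":2.5,"z":0,"yaw":0,"gripper":1},{"x":-2.5,"y":2.5,"z":0,"yaw":0,"gripper":1},{"x":-2.5,"y":2.5,"z":0,"yaw":0,"gripper":1},{"x":-2.5,"y":2.5,"z":0,"yaw":0,"gripper":1},{"x":-2.5,"y":2.5,"z":0,"yaw":0,"gripper":1},{"x":-2.5,"y":2.5,"z":0,"yaw":0,"gripper":1},{"x":-2.5,"y":2.5,"z":0,"yaw":0,"gripper":1}]'
python3 -m inch '[{"x":-2.5,"y":2.5,"z":0.5,"yaw":0,"gripper":1},{"x":-2.5,"y":2.5,"z":0.5,"yaw":0,"gripper":1},{"x":-2.5,"y":2.5,"z":0.5,"yaw":0,"gripper":1},{"x":-2.5,"y":2.5,"z":0.5,"yaw":0,"gripper":1},{"x":-2.5,"y":2.5,"z":0.5,"yaw":0,"gripper":1},{"x":-2.5,"y":2.5,"z":0.5,"yaw":0,"gripper":1},{"x":-2.5,"y":2.5,"z":0.5,"yaw":0,"gripper":1},{"x":-2.5,"y":2.5,"z":0.5,"yaw":0,"gripper":1},{"x":0,"y":0,"z":1,"yaw":0,"gripper":1},{"x":0,"y":0,"z":0,"yaw":0,"gripper":1},{"x":0,"y":0,"z":0,"yaw":0,"gripper":1}]'
python3 d.py -2.4 124.6 95
```

```text
time_s: 2.27
ee_pos: [413.5, 290.2, 235.9]
ee_rot: [-180.0, -0.0, 88.4]
force: [0.5, -0.3, 0.0]
gripper_width: 91.3
time_s: 3.18
ee_pos: [605.6, 85.9, 185.0]
ee_rot: [-179.8, -0.0, 88.3]
force: [-0.4, 0.2, 0.2]
gripper_width: 90.9
t 3.18 track [ -4.1 129.5] z 185.0 rot [-179.8   -0.    88.3] w 90.9 F [-0.4  0.2  0.2]
cm tool x,y,z [-0.49  0.17  9.  ]
```

```bash
python3 -m inch '[{"x":-0.5,"y":0.2,"z":2,"yaw":0,"gripper":1},{"x":0,"y":0,"z":3,"yaw":0,"gripper":1},{"x":0,"y":0,"z":2.5,"yaw":0,"gripper":1},{"x":0,"y":0,"z":1.5,"yaw":0,"gripper":1},{"x":0,"y":0,"z":0,"yaw":0,"gripper":1},{"x":0,"y":0,"z":0,"yaw":0,"gripper":1}]'
python3 d.py
python3 -m inch '[{"x":0,"y":0,"z":0,"yaw":0,"gripper":-1},{"x":0,"y":0,"z":0,"yaw":0,"gripper":-1},{"x":0,"y":0,"z":0,"yaw":0,"gripper":-1},{"x":0,"y":0,"z":0,"yaw":0,"gripper":-1},{"x":0,"y":0,"z":0,"yaw":0,"gripper":-1},{"x":0,"y":0,"z":0,"yaw":0,"gripper":-1},{"x":0,"y":0,"z":0,"yaw":0,"gripper":-1},{"x":0,"y":0,"z":0,"yaw":0,"gripper":-1}]' 25
python3 d.py -191.6 166 185
```

```text
time_s: 3.68
ee_pos: [607.7, 81.9, 96.2]
ee_rot: [-180.0, -0.0, 88.4]
force: [0.7, -0.4, 0.4]
gripper_width: 91.0
t 3.68 track [ -1.9 125.6] z 96.2 rot [-180.    -0.    88.4] w 91.0 F [ 0.7 -0.4  0.4]
time_s: 4.35
ee_pos: [607.7, 80.6, 95.9]
ee_rot: [-179.9, 0.0, 88.3]
force: [-2.0, 0.1, 1.4]
gripper_width: 41.6
t 4.35 track [ -1.8 124.3] z 95.9 rot [-179.9    0.    88.3] w 41.6 F [-2.   0.1  1.4]
cm tool x,y,z [  4.25 -18.96  -8.91]
```

```bash
python3 -m inch '[{"x":0,"y":0,"z":-2,"yaw":0,"gripper":-1},{"x":0,"y":0,"z":-3.5,"yaw":0,"gripper":-1},{"x":0,"y":0,"z":-3.5,"yaw":0,"gripper":-1},{"x":0.7,"y":-2,"z":0,"yaw":0,"gripper":-1},{"x":0.7,"y":-3,"z":0,"yaw":0,"gripper":-1},{"x":0.7,"y":-3,"z":0,"yaw":0,"gripper":-1},{"x":0.7,"y":-3,"z":0,"yaw":0,"gripper":-1},{"x":0.7,"y":-3,"z":0,"yaw":0,"gripper":-1},{"x":0.7,"y":-3,"z":0,"yaw":0,"gripper":-1},{"x":0,"y":-2,"z":0,"yaw":0,"gripper":-1},{"x":0,"y":0,"z":0,"yaw":0,"gripper":-1}]'
python3 -m inch '[{"x":0,"y":0,"z":3,"yaw":0,"gripper":-1},{"x":0,"y":0,"z":3.5,"yaw":0,"gripper":-1},{"x":0,"y":0,"z":3,"yaw":0,"gripper":-1},{"x":0,"y":0,"z":2,"yaw":0,"gripper":-1},{"x":0,"y":0,"z":1,"yaw":0,"gripper":-1},{"x":0,"y":0,"z":1,"yaw":0,"gripper":-1},{"x":0,"y":0,"z":0.5,"yaw":0,"gripper":-1},{"x":0,"y":0,"z":0,"yaw":0,"gripper":-1},{"x":0,"y":0,"z":0,"yaw":0,"gripper":-1}]'
python3 d.py -191.6 166 40.9
```

```text
time_s: 5.27
ee_pos: [414.4, 128.1, 185.0]
ee_rot: [-179.7, 0.1, 88.4]
force: [-0.5, -0.7, -4.5]
gripper_width: 41.6
time_s: 6.02
ee_pos: [420.1, 128.4, 45.9]
ee_rot: [-180.0, -0.0, 88.3]
force: [0.0, -0.8, -3.3]
gripper_width: 41.7
t 6.02 track [-191.   165.6] z 45.9 rot [-180.    -0.    88.3] w 41.7 F [ 0.  -0.8 -3.3]
cm tool x,y,z [ 0.04 -0.06  0.5 ]
```

```bash
python3 -m inch '[{"x":0,"y":0,"z":0.3,"yaw":0,"gripper":-1},{"x":0,"y":0,"z":0.2,"yaw":0,"gripper":-1},{"x":0,"y":0,"z":0,"yaw":0,"gripper":-1}]'
python3 d.py
python3 -m inch '[{"x":0,"y":0,"z":0,"yaw":0,"gripper":1},{"x":0,"y":0,"z":0,"yaw":0,"gripper":1},{"x":0,"y":0,"z":0,"yaw":0,"gripper":1},{"x":0,"y":0,"z":0,"yaw":0,"gripper":1},{"x":0,"y":0,"z":0,"yaw":0,"gripper":1},{"x":0,"y":0,"z":0,"yaw":0,"gripper":1}]'
python3 -m inch '[{"x":0,"y":0,"z":-2,"yaw":0,"gripper":1},{"x":0,"y":0,"z":-4,"yaw":0,"gripper":1},{"x":0,"y":0,"z":-4,"yaw":0,"gripper":1},{"x":0,"y":0,"z":-4,"yaw":0,"gripper":1},{"x":0,"y":0,"z":-0.5,"yaw":0,"gripper":1},{"x":0,"y":0,"z":0,"yaw":0,"gripper":1}]'
python3 d.py 0.7 30 185
```

```text
time_s: 6.27
ee_pos: [419.8, 128.5, 41.0]
ee_rot: [180.0, -0.0, 88.3]
force: [-1.3, 0.0, -3.4]
gripper_width: 42.0
t 6.27 track [-191.3  165.6] z 41.0 rot [180.   -0.   88.3] w 42.0 F [-1.3  0.  -3.4]
time_s: 6.77
ee_pos: [419.9, 128.5, 41.1]
ee_rot: [180.0, -0.0, 88.3]
force: [0.4, 0.6, -0.5]
gripper_width: 79.3
time_s: 7.27
ee_pos: [421.4, 128.9, 188.7]
ee_rot: [179.6, -0.1, 88.3]
force: [0.0, -0.9, 0.2]
gripper_width: 91.2
t 7.27 track [-189.7  166.1] z 188.7 rot [ 1.796e+02 -1.000e-01  8.830e+01] w 91.2 F [ 0.  -0.9  0.2]
cm tool x,y,z [-13.7   18.97   0.37]
```

```bash
python3 -m inch '[{"x":-1.7,"y":2,"z":0.4,"yaw":0,"gripper":1},{"x":-2,"y":2.8,"z":0,"yaw":0,"gripper":1},{"x":-2,"y":2.8,"z":0,"yaw":0,"gripper":1},{"x":-2,"y":2.8,"z":0,"yaw":0,"gripper":1},{"x":-2,"y":2.8,"z":0,"yaw":0,"gripper":1},{"x":-2,"y":2.8,"z":0,"yaw":0,"gripper":1},{"x":-2,"y":3,"z":0,"yaw":0,"gripper":1},{"x":0,"y":0,"z":0,"yaw":0,"gripper":1},{"x":0,"y":0,"z":0,"yaw":0,"gripper":1}]'
python3 d.py 0.7 30 95
```

```text
time_s: 8.02
ee_pos: [605.3, -15.3, 178.8]
ee_rot: [-179.7, -0.0, 88.1]
force: [-0.2, 0.4, 0.3]
gripper_width: 91.2
t 8.02 track [-0.9 28.4] z 178.8 rot [-179.7   -0.    88.1] w 91.2 F [-0.2  0.4  0.3]
cm tool x,y,z [0.16 0.16 8.38]
```

```bash
python3 -m inch '[{"x":0.15,"y":0.15,"z":2,"yaw":0,"gripper":1},{"x":0,"y":0,"z":3,"yaw":0,"gripper":1},{"x":0,"y":0,"z":2,"yaw":0,"gripper":1},{"x":0,"y":0,"z":1.4,"yaw":0,"gripper":1},{"x":0,"y":0,"z":0,"yaw":0,"gripper":1},{"x":0,"y":0,"z":0,"yaw":0,"gripper":1}]'
python3 d.py
python3 -m inch '[{"x":0,"y":0,"z":0,"yaw":0,"gripper":-1},{"x":0,"y":0,"z":0,"yaw":0,"gripper":-1},{"x":0,"y":0,"z":0,"yaw":0,"gripper":-1},{"x":0,"y":0,"z":0,"yaw":0,"gripper":-1},{"x":0,"y":0,"z":0,"yaw":0,"gripper":-1},{"x":0,"y":0,"z":0,"yaw":0,"gripper":-1},{"x":0,"y":0,"z":0,"yaw":0,"gripper":-1}]' 25
python3 d.py -191.6 251 185
```

```text
time_s: 8.52
ee_pos: [605.3, -12.0, 96.7]
ee_rot: [-179.8, -0.0, 88.3]
force: [0.2, -0.4, -0.3]
gripper_width: 91.4
t 8.52 track [-1.1 31.7] z 96.7 rot [-179.8   -0.    88.3] w 91.4 F [ 0.2 -0.4 -0.3]
time_s: 9.1
ee_pos: [607.5, -12.8, 98.6]
ee_rot: [179.9, -0.0, 88.3]
force: [-0.4, -0.6, 4.0]
gripper_width: 60.3
t 9.1 track [ 1.2 31. ] z 98.6 rot [179.9  -0.   88.3] w 60.3 F [-0.4 -0.6  4. ]
cm tool x,y,z [ 22.09 -19.18  -8.64]
```

```bash
python3 -m inch '[{"x":0,"y":0,"z":-2,"yaw":0,"gripper":-1},{"x":0,"y":0,"z":-3.5,"yaw":0,"gripper":-1},{"x":0,"y":0,"z":-3.5,"yaw":0,"gripper":-1},{"x":2.4,"y":-2,"z":0,"yaw":0,"gripper":-1},{"x":2.8,"y":-2.4,"z":0,"yaw":0,"gripper":-1},{"x":2.8,"y":-2.5,"z":0,"yaw":0,"gripper":-1},{"x":2.8,"y":-2.5,"z":0,"yaw":0,"gripper":-1},{"x":2.8,"y":-2.5,"z":0,"yaw":0,"gripper":-1},{"x":2.8,"y":-2.5,"z":0,"yaw":0,"gripper":-1},{"x":2.8,"y":-2.5,"z":0,"yaw":0,"gripper":-1},{"x":2.8,"y":-2.3,"z":0,"yaw":0,"gripper":-1},{"x":0,"y":0,"z":0,"yaw":0,"gripper":-1}]'
python3 -m inch '[{"x":0,"y":0,"z":3,"yaw":0,"gripper":-1},{"x":0,"y":0,"z":3.5,"yaw":0,"gripper":-1},{"x":0,"y":0,"z":3,"yaw":0,"gripper":-1},{"x":0,"y":0,"z":2,"yaw":0,"gripper":-1},{"x":0,"y":0,"z":1,"yaw":0,"gripper":-1},{"x":0,"y":0,"z":0,"yaw":0,"gripper":-1},{"x":0,"y":0,"z":0,"yaw":0,"gripper":-1}]'
python3 d.py -191.6 251 43.6
```

```text
time_s: 10.1
ee_pos: [417.0, 216.3, 187.1]
ee_rot: [-179.7, -0.1, 88.5]
force: [0.3, -0.4, -4.3]
gripper_width: 60.5
time_s: 10.68
ee_pos: [421.6, 212.5, 62.3]
ee_rot: [-179.9, 0.1, 88.3]
force: [-0.2, -0.1, -2.4]
gripper_width: 60.4
t 10.68 track [-192.5  249.6] z 62.3 rot [-1.799e+02  1.000e-01  8.830e+01] w 60.4 F [-0.2 -0.1 -2.4]
cm tool x,y,z [0.14 0.09 1.87]
```

```bash
python3 -m inch '[{"x":0.1,"y":0.1,"z":1,"yaw":0,"gripper":-1},{"x":0,"y":0,"z":0.6,"yaw":0,"gripper":-1},{"x":0,"y":0,"z":0.1,"yaw":0,"gripper":-1},{"x":0,"y":0,"z":0,"yaw":0,"gripper":-1},{"x":0,"y":0,"z":0,"yaw":0,"gripper":-1}]'
python3 d.py
python3 -m inch '[{"x":0,"y":0,"z":0.1,"yaw":0,"gripper":-1},{"x":0,"y":0,"z":0,"yaw":0,"gripper":-1}]'; python3 d.py
```

```text
time_s: 11.1
ee_pos: [423.0, 214.0, 46.1]
ee_rot: [180.0, -0.0, 88.3]
force: [0.6, 0.1, -2.5]
gripper_width: 60.9
t 11.1 track [-191.1  251.1] z 46.1 rot [180.   -0.   88.3] w 60.9 F [ 0.6  0.1 -2.5]
time_s: 11.27
ee_pos: [423.0, 214.0, 45.2]
ee_rot: [180.0, -0.0, 88.3]
force: [0.4, 0.4, -3.9]
gripper_width: 60.6
t 11.27 track [-191.1  251.2] z 45.2 rot [180.   -0.   88.3] w 60.6 F [ 0.4  0.4 -3.9]
```

```bash
python3 -m inch '[{"x":0,"y":0,"z":0.15,"yaw":0,"gripper":-1},{"x":0,"y":0,"z":0,"yaw":0,"gripper":-1},{"x":0,"y":0,"z":0,"yaw":0,"gripper":-1}]'; python3 d.py
python3 -m inch '[{"x":0,"y":0,"z":0,"yaw":0,"gripper":1},{"x":0,"y":0,"z":0,"yaw":0,"gripper":1},{"x":0,"y":0,"z":0,"yaw":0,"gripper":1},{"x":0,"y":0,"z":0,"yaw":0,"gripper":1},{"x":0,"y":0,"z":0,"yaw":0,"gripper":1},{"x":0,"y":0,"z":0,"yaw":0,"gripper":1}]'
python3 -m inch '[{"x":0,"y":0,"z":-2,"yaw":0,"gripper":1},{"x":0,"y":0,"z":-4,"yaw":0,"gripper":1},{"x":0,"y":0,"z":-4,"yaw":0,"gripper":1},{"x":0,"y":0,"z":-4,"yaw":0,"gripper":1},{"x":0,"y":0,"z":0,"yaw":0,"gripper":1}]'
python3 d.py 0.7 -61.5 185
```

```text
time_s: 11.52
ee_pos: [422.8, 213.9, 43.5]
ee_rot: [-180.0, -0.0, 88.3]
force: [0.8, -0.6, -3.8]
gripper_width: 60.7
t 11.52 track [-191.3  251.1] z 43.5 rot [-180.    -0.    88.3] w 60.7 F [ 0.8 -0.6 -3.8]
time_s: 12.02
ee_pos: [422.9, 214.0, 43.6]
ee_rot: [180.0, -0.0, 88.3]
force: [0.2, 0.1, -0.3]
gripper_width: 90.6
time_s: 12.43
ee_pos: [427.0, 215.9, 191.0]
ee_rot: [179.2, -0.4, 88.3]
force: [0.3, -0.1, 0.3]
gripper_width: 91.4
t 12.43 track [-187.2  253.2] z 191.0 rot [179.2  -0.4  88.3] w 91.4 F [ 0.3 -0.1  0.3]
cm tool x,y,z [-31.56  18.64   0.6 ]
```

```bash
python3 -m inch '[{"x":-2.8,"y":1.9,"z":0,"yaw":0,"gripper":1},{"x":-3.2,"y":1.9,"z":0,"yaw":0,"gripper":1},{"x":-3.2,"y":1.9,"z":0,"yaw":0,"gripper":1},{"x":-3.2,"y":1.9,"z":0,"yaw":0,"gripper":1},{"x":-3.2,"y":1.9,"z":0,"yaw":0,"gripper":1},{"x":-3.2,"y":1.9,"z":0,"yaw":0,"gripper":1},{"x":-3.2,"y":1.9,"z":0,"yaw":0,"gripper":1},{"x":-3.2,"y":1.9,"z":0,"yaw":0,"gripper":1},{"x":-3.2,"y":1.9,"z":0,"yaw":0,"gripper":1},{"x":-2.8,"y":1.9,"z":0,"yaw":0,"gripper":1},{"x":0,"y":0,"z":0,"yaw":0,"gripper":1},{"x":0,"y":0,"z":0,"yaw":0,"gripper":1}]'
python3 d.py 0.7 -61.5 95
```

```text
time_s: 13.43
ee_pos: [603.6, -105.0, 182.5]
ee_rot: [-179.9, -0.0, 88.1]
force: [-0.4, 0.7, 0.6]
gripper_width: 91.0
t 13.43 track [  0.5 -61.3] z 182.5 rot [-179.9   -0.    88.1] w 91.0 F [-0.4  0.7  0.6]
cm tool x,y,z [-0.02  0.02  8.75]
```

```bash
python3 -m inch '[{"x":0,"y":0,"z":2,"yaw":0,"gripper":1},{"x":0,"y":0,"z":3,"yaw":0,"gripper":1},{"x":0,"y":0,"z":2.4,"yaw":0,"gripper":1},{"x":0,"y":0,"z":1.4,"yaw":0,"gripper":1},{"x":0,"y":0,"z":0,"yaw":0,"gripper":1},{"x":0,"y":0,"z":0,"yaw":0,"gripper":1},{"x":0,"y":0,"z":0,"yaw":0,"gripper":1},{"x":0,"y":0,"z":0,"yaw":0,"gripper":1}]'
python3 d.py 0.7 -61.5 95
python3 -m inch '[{"x":0,"y":0,"z":0,"yaw":0,"gripper":-1},{"x":0,"y":0,"z":0,"yaw":0,"gripper":-1},{"x":0,"y":0,"z":0,"yaw":0,"gripper":-1},{"x":0,"y":0,"z":0,"yaw":0,"gripper":-1},{"x":0,"y":0,"z":0,"yaw":0,"gripper":-1},{"x":0,"y":0,"z":0,"yaw":0,"gripper":-1},{"x":0,"y":0,"z":0,"yaw":0,"gripper":-1},{"x":0,"y":0,"z":0,"yaw":0,"gripper":-1}]' 25
python3 d.py -191.6 336 185
```

```text
time_s: 14.1
ee_pos: [604.2, -103.4, 97.1]
ee_rot: [179.8, 0.0, 88.3]
force: [-0.6, -0.3, 0.3]
gripper_width: 91.3
t 14.1 track [  1.  -59.7] z 97.1 rot [179.8   0.   88.3] w 91.3 F [-0.6 -0.3  0.3]
cm tool x,y,z [-0.18 -0.03  0.21]
time_s: 14.77
ee_pos: [603.5, -103.8, 95.5]
ee_rot: [180.0, -0.0, 88.3]
force: [-1.1, 0.2, 1.1]
gripper_width: 53.6
t 14.77 track [  0.4 -60.1] z 95.5 rot [180.   -0.   88.3] w 53.6 F [-1.1  0.2  1.1]
cm tool x,y,z [ 39.7  -19.02  -8.95]
```

```bash
python3 -m inch '[{"x":0,"y":0,"z":-2,"yaw":0,"gripper":-1},{"x":0,"y":0,"z":-3.5,"yaw":0,"gripper":-1},{"x":0,"y":0,"z":-3.5,"yaw":0,"gripper":-1},{"x":2.7,"y":-1.6,"z":0,"yaw":0,"gripper":-1},{"x":3.4,"y":-1.6,"z":0,"yaw":0,"gripper":-1},{"x":3.4,"y":-1.6,"z":0,"yaw":0,"gripper":-1},{"x":3.4,"y":-1.6,"z":0,"yaw":0,"gripper":-1},{"x":3.4,"y":-1.6,"z":0,"yaw":0,"gripper":-1},{"x":3.4,"y":-1.6,"z":0,"yaw":0,"gripper":-1},{"x":3.4,"y":-1.6,"z":0,"yaw":0,"gripper":-1},{"x":3.4,"y":-1.6,"z":0,"yaw":0,"gripper":-1},{"x":3.4,"y":-1.6,"z":0,"yaw":0,"gripper":-1}]'
python3 -m inch '[{"x":3.4,"y":-1.6,"z":0,"yaw":0,"gripper":-1},{"x":3.4,"y":-1.6,"z":0,"yaw":0,"gripper":-1},{"x":3,"y":-1.5,"z":0,"yaw":0,"gripper":-1},{"x":0,"y":0,"z":0,"yaw":0,"gripper":-1},{"x":0,"y":0,"z":0,"yaw":0,"gripper":-1},{"x":0,"y":0,"z":3,"yaw":0,"gripper":-1},{"x":0,"y":0,"z":3.5,"yaw":0,"gripper":-1},{"x":0,"y":0,"z":3,"yaw":0,"gripper":-1},{"x":0,"y":0,"z":2,"yaw":0,"gripper":-1},{"x":0,"y":0,"z":1,"yaw":0,"gripper":-1},{"x":0,"y":0,"z":0,"yaw":0,"gripper":-1},{"x":0,"y":0,"z":0,"yaw":0,"gripper":-1}]'
python3 d.py -191.6 336 41
```

```text
time_s: 15.77
ee_pos: [466.5, 200.6, 184.6]
ee_rot: [-179.9, 0.1, 88.3]
force: [1.0, 1.1, -4.4]
gripper_width: 54.0
time_s: 16.77
ee_pos: [425.0, 298.4, 60.6]
ee_rot: [180.0, 0.0, 88.2]
force: [-0.1, 1.0, -2.9]
gripper_width: 53.7
t 16.77 track [-192.   335.6] z 60.6 rot [180.    0.   88.2] w 53.7 F [-0.1  1.  -2.9]
cm tool x,y,z [0.04 0.04 1.96]
```

```bash
python3 -m inch '[{"x":0,"y":0,"z":1,"yaw":0,"gripper":-1},{"x":0,"y":0,"z":0.6,"yaw":0,"gripper":-1},{"x":0,"y":0,"z":0.2,"yaw":0,"gripper":-1},{"x":0,"y":0,"z":0.15,"yaw":0,"gripper":-1},{"x":0,"y":0,"z":0,"yaw":0,"gripper":-1},{"x":0,"y":0,"z":0,"yaw":0,"gripper":-1}]'
python3 d.py -191.6 336 40.5
```

```text
time_s: 17.27
ee_pos: [424.6, 299.1, 41.2]
ee_rot: [180.0, -0.0, 88.3]
force: [-0.4, 0.2, -4.8]
gripper_width: 53.3
t 17.27 track [-192.5  336.3] z 41.2 rot [180.   -0.   88.3] w 53.3 F [-0.4  0.2 -4.8]
cm tool x,y,z [-0.03  0.09  0.07]
```

```bash
python3 -m inch '[{"x":0,"y":0,"z":0,"yaw":0,"gripper":1},{"x":0,"y":0,"z":0,"yaw":0,"gripper":1},{"x":0,"y":0,"z":0,"yaw":0,"gripper":1},{"x":0,"y":0,"z":0,"yaw":0,"gripper":1},{"x":0,"y":0,"z":0,"yaw":0,"gripper":1},{"x":0,"y":0,"z":0,"yaw":0,"gripper":1},{"x":0,"y":0,"z":-2,"yaw":0,"gripper":1},{"x":0,"y":0,"z":-4,"yaw":0,"gripper":1},{"x":0,"y":0,"z":-4,"yaw":0,"gripper":1},{"x":0,"y":0,"z":-4.1,"yaw":0,"gripper":1},{"x":0,"y":0,"z":0,"yaw":0,"gripper":1}]'
python3 -m inch '[{"x":-2.8,"y":1.5,"z":0,"yaw":0,"gripper":1},{"x":-3.5,"y":1.4,"z":0,"yaw":0,"gripper":1},{"x":-3.5,"y":1.4,"z":0,"yaw":0,"gripper":1},{"x":-3.5,"y":1.4,"z":0,"yaw":0,"gripper":1},{"x":-3.5,"y":1.4,"z":0,"yaw":0,"gripper":1},{"x":-3.5,"y":1.4,"z":0,"yaw":0,"gripper":1},{"x":-3.5,"y":1.4,"z":0,"yaw":0,"gripper":1},{"x":-3.5,"y":1.4,"z":0,"yaw":0,"gripper":1},{"x":-3.5,"y":1.4,"z":0,"yaw":0,"gripper":1},{"x":-3.5,"y":1.4,"z":0,"yaw":0,"gripper":1},{"x":-3.5,"y":1.4,"z":0,"yaw":0,"gripper":1}]'
python3 -m inch '[{"x":-3.5,"y":1.4,"z":0,"yaw":0,"gripper":1},{"x":-3.5,"y":1.4,"z":0,"yaw":0,"gripper":1},{"x":-3.5,"y":1,"z":0,"yaw":0,"gripper":1},{"x":-2.5,"y":0,"z":0,"yaw":0,"gripper":1},{"x":0,"y":0,"z":0,"yaw":0,"gripper":1},{"x":0,"y":0,"z":0,"yaw":0,"gripper":1}]'
python3 d.py 0.9 -173.4 108
python3 - <<'E'
from h import *
from workcell import cams
f=cams.grab_frame('top');crop(f,(200,217),260,190,3,[],'chk1')
E
```

```text
time_s: 18.18
ee_pos: [428.3, 301.5, 190.1]
ee_rot: [179.2, -0.6, 88.3]
force: [0.8, 0.9, 0.2]
gripper_width: 91.1
time_s: 19.1
ee_pos: [568.2, -85.5, 181.8]
ee_rot: [180.0, -0.0, 88.2]
force: [1.2, -0.4, 0.2]
gripper_width: 91.6
time_s: 19.6
ee_pos: [601.6, -215.8, 181.1]
ee_rot: [-179.9, -0.0, 88.1]
force: [-0.3, 0.0, 0.1]
gripper_width: 91.2
t 19.6 track [   2.4 -172.2] z 181.1 rot [-179.9   -0.    88.1] w 91.2 F [-0.3  0.   0.1]
cm tool x,y,z [-0.12 -0.15  7.31]
```

View pics/chk1.png

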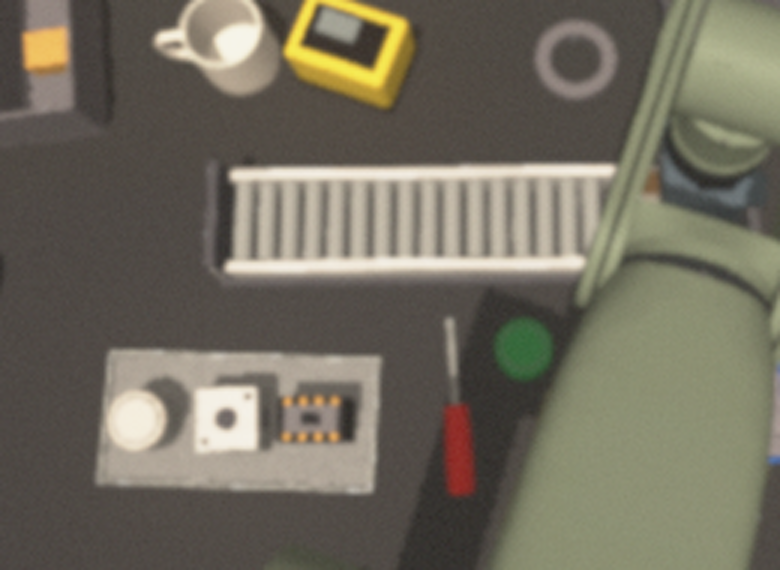

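All three stand upright on the tray: tin (137,419), junction box (227,418), contactor (313,418). Next I'll grip the carton and roll it.

```bash
python3 -m inch '[{"x":-0.1,"y":-0.15,"z":2,"yaw":0,"gripper":1},{"x":0,"y":0,"z":3,"yaw":0,"gripper":1},{"x":0,"y":0,"z":2,"yaw":0,"gripper":1},{"x":0,"y":0,"z":0.4,"yaw":0,"gripper":1},{"x":0,"y":0,"z":0,"yaw":0,"gripper":1},{"x":0,"y":0,"z":0,"yaw":0,"gripper":1}]'
python3 -m inch '[{"x":0,"y":0,"z":0,"yaw":0,"gripper":-1},{"x":0,"y":0,"z":0,"yaw":0,"gripper":-1},{"x":0,"y":0,"z":0,"yaw":0,"gripper":-1},{"x":0,"y":0,"z":0,"yaw":0,"gripper":-1},{"x":0,"y":0,"z":0,"yaw":0,"gripper":-1},{"x":0,"y":0,"z":0,"yaw":0,"gripper":-1},{"x":0,"y":0,"z":0,"yaw":0,"gripper":-1},{"x":0,"y":0,"z":0,"yaw":0,"gripper":-1}]' 25
python3 d.py 0.9 200 108
```

```text
time_s: 20.15
ee_pos: [601.1, -214.9, 109.0]
ee_rot: [179.9, 0.0, 88.3]
force: [0.5, 0.2, 0.5]
gripper_width: 91.3
time_s: 20.82
ee_pos: [600.4, -215.8, 108.4]
ee_rot: [180.0, 0.0, 88.3]
force: [-1.7, -0.0, 5.0]
gripper_width: 60.0
t 20.82 track [   1.2 -172.1] z 108.4 rot [180.    0.   88.3] w 60.0 F [-1.7 -0.   5. ]
cm tool x,y,z [37.21  0.14  0.04]
```

```bash
python3 -m inch '[{"x":1,"y":0,"z":0,"yaw":0,"gripper":-1},{"x":2,"y":0,"z":0,"yaw":0,"gripper":-1},{"x":2.5,"y":0,"z":0,"yaw":0,"gripper":-1},{"x":2.5,"y":0,"z":0,"yaw":0,"gripper":-1},{"x":2.5,"y":0,"z":0,"yaw":0,"gripper":-1},{"x":2.5,"y":0,"z":0,"yaw":0,"gripper":-1},{"x":2.5,"y":0,"z":0,"yaw":0,"gripper":-1}]'
python3 d.py 0.9 200 108
python3 -m inch '[{"x":2.5,"y":0,"z":0,"yaw":0,"gripper":-1},{"x":2.5,"y":0,"z":0,"yaw":0,"gripper":-1},{"x":2.5,"y":0,"z":0,"yaw":0,"gripper":-1},{"x":2.5,"y":0,"z":0,"yaw":0,"gripper":-1},{"x":2.5,"y":0,"z":0,"yaw":0,"gripper":-1},{"x":2.5,"y":0,"z":0,"yaw":0,"gripper":-1},{"x":1.5,"y":0,"z":0,"yaw":0,"gripper":-1},{"x":0,"y":0,"z":0,"yaw":0,"gripper":-1},{"x":0,"y":0,"z":0,"yaw":0,"gripper":-1}]'
python3 d.py 0.9 200 108
```

```text
time_s: 21.4
ee_pos: [604.4, -59.5, 108.4]
ee_rot: [-180.0, 0.0, 88.3]
force: [-2.8, -0.9, 4.7]
gripper_width: 60.1
t 21.4 track [ -0.3 -15.8] z 108.4 rot [-180.     0.    88.3] w 60.1 F [-2.8 -0.9  4.7]
cm tool x,y,z [21.58  0.22  0.04]
time_s: 22.15
ee_pos: [608.8, 106.6, 108.4]
ee_rot: [-179.9, -0.1, 88.4]
force: [-3.2, 0.3, 5.4]
gripper_width: 59.8
t 22.15 track [ -1.7 150.3] z 108.4 rot [-1.799e+02 -1.000e-01  8.840e+01] w 59.8 F [-3.2  0.3  5.4]
cm tool x,y,z [4.97 0.29 0.04]
```

```bash
python3 -m inch '[{"x":1.5,"y":0.1,"z":0,"yaw":0,"gripper":-1},{"x":1.5,"y":0.1,"z":0,"yaw":0,"gripper":-1},{"x":1,"y":0,"z":0,"yaw":0,"gripper":-1},{"x":0.5,"y":0,"z":0,"yaw":0,"gripper":-1},{"x":0,"y":0,"z":0,"yaw":0,"gripper":-1}]'
python3 d.py 
python3 -m inch '[{"x":0.3,"y":0,"z":0,"yaw":0,"gripper":-1},{"x":0,"y":0,"z":0,"yaw":0,"gripper":-1}]'; python3 d.py
python3 -m inch '[{"x":0.3,"y":0,"z":0,"yaw":0,"gripper":-1},{"x":0,"y":0,"z":0,"yaw":0,"gripper":-1}]'; python3 d.py
```

```text
time_s: 22.57
ee_pos: [611.5, 151.3, 108.4]
ee_rot: [-179.8, -0.1, 88.3]
force: [-4.6, 0.6, 7.1]
gripper_width: 59.9
t 22.57 track [ -0.5 195.1] z 108.4 rot [-1.798e+02 -1.000e-01  8.830e+01] w 59.9 F [-4.6  0.6  7.1]
time_s: 22.73
ee_pos: [611.6, 153.5, 108.4]
ee_rot: [-179.8, -0.0, 88.3]
force: [-4.7, 0.7, 6.8]
gripper_width: 59.9
t 22.73 track [ -0.5 197.3] z 108.4 rot [-179.8   -0.    88.3] w 59.9 F [-4.7  0.7  6.8]
time_s: 22.9
ee_pos: [611.7, 156.2, 108.4]
ee_rot: [-179.8, -0.0, 88.3]
force: [-5.6, 0.1, 6.8]
gripper_width: 59.9
t 22.9 track [ -0.5 200. ] z 108.4 rot [-179.8   -0.    88.3] w 59.9 F [-5.6  0.1  6.8]
```

```bash
for i in 1; do :; done; python3 -m inch '[{"x":0.2,"y":0,"z":0,"yaw":0,"gripper":-1},{"x":0,"y":0,"z":0,"yaw":0,"gripper":-1}]'; python3 d.py
python3 -m inch '[{"x":0.2,"y":0,"z":0,"yaw":0,"gripper":-1},{"x":0,"y":0,"z":0,"yaw":0,"gripper":-1}]'; python3 d.py
python3 -m inch '[{"x":0.2,"y":0,"z":0,"yaw":0,"gripper":-1},{"x":0,"y":0,"z":0,"yaw":0,"gripper":-1}]'; python3 d.py
```

```text
time_s: 23.07
ee_pos: [611.7, 158.1, 108.4]
ee_rot: [-179.8, -0.0, 88.3]
force: [-5.0, 1.1, 6.2]
gripper_width: 60.5
t 23.07 track [ -0.5 201.9] z 108.4 rot [-179.8   -0.    88.3] w 60.5 F [-5.   1.1  6.2]
time_s: 23.23
ee_pos: [611.8, 160.0, 108.4]
ee_rot: [-179.8, -0.0, 88.3]
force: [-4.2, -0.1, 7.3]
gripper_width: 60.0
t 23.23 track [ -0.5 203.8] z 108.4 rot [-179.8   -0.    88.3] w 60.0 F [-4.2 -0.1  7.3]
time_s: 23.4
ee_pos: [611.8, 162.0, 108.4]
ee_rot: [-179.8, -0.0, 88.3]
force: [-5.2, 0.6, 6.6]
gripper_width: 59.7
t 23.4 track [ -0.6 205.8] z 108.4 rot [-179.8   -0.    88.3] w 59.7 F [-5.2  0.6  6.6]
```

```bash
python3 -m inch '[{"x":0.2,"y":0,"z":0,"yaw":0,"gripper":-1},{"x":0,"y":0,"z":0,"yaw":0,"gripper":-1}]'; python3 d.py
python3 -m inch '[{"x":0.2,"y":0,"z":0,"yaw":0,"gripper":-1},{"x":0,"y":0,"z":0,"yaw":0,"gripper":-1}]'; python3 d.py
python3 -m inch '[{"x":0.2,"y":0,"z":0,"yaw":0,"gripper":-1},{"x":0,"y":0,"z":0,"yaw":0,"gripper":-1}]'; python3 d.py
python3 - <<'E'
from h import *
from workcell import cams
f=cams.grab_frame('scene');crop(f,(330,240),150,140,5,[],'chk2')
E
```

```text
time_s: 23.57
ee_pos: [611.9, 164.0, 108.4]
ee_rot: [-179.8, -0.0, 88.3]
force: [-4.7, -0.0, 6.4]
gripper_width: 59.8
t 23.57 track [ -0.6 207.8] z 108.4 rot [-179.8   -0.    88.3] w 59.8 F [-4.7 -0.   6.4]
time_s: 23.73
ee_pos: [611.9, 166.1, 108.4]
ee_rot: [-179.8, -0.0, 88.3]
force: [-5.2, 0.2, 7.4]
gripper_width: 59.5
t 23.73 track [ -0.6 209.9] z 108.4 rot [-179.8   -0.    88.3] w 59.5 F [-5.2  0.2  7.4]
time_s: 23.9
ee_pos: [612.0, 167.4, 108.4]
ee_rot: [-179.8, 0.1, 88.3]
force: [-5.1, -2.2, 8.3]
gripper_width: 59.8
t 23.9 track [ -0.6 211.2] z 108.4 rot [-1.798e+02  1.000e-01  8.830e+01] w 59.8 F [-5.1 -2.2  8.3]
```

View pics/chk2.png

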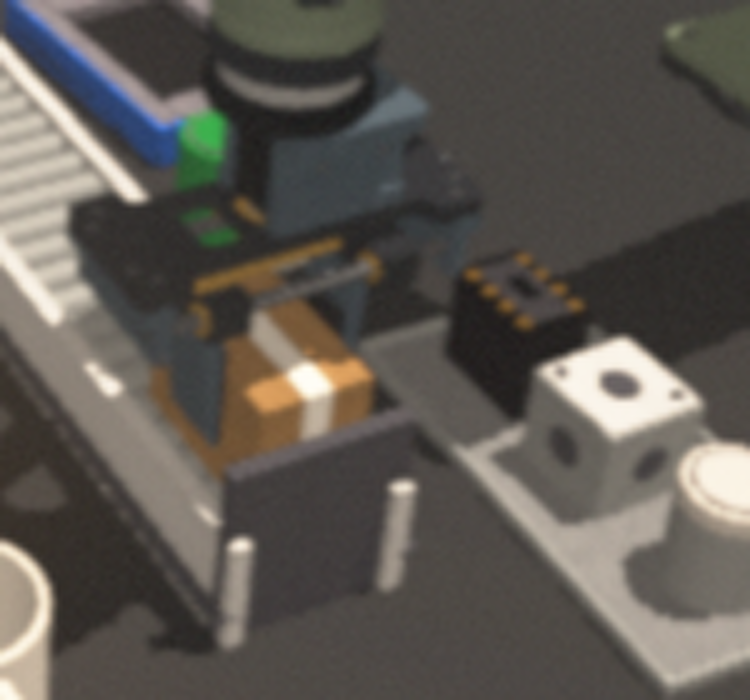

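The picture shows the carton's front edge at the stop plate around (310,420), and the y-force has started to rise. One more firm millimetre and a hold should settle step 2.

```bash
python3 -m inch '[{"x":0.2,"y":0,"z":0,"yaw":0,"gripper":-1},{"x":0,"y":0,"z":0,"yaw":0,"gripper":-1},{"x":0,"y":0,"z":0,"yaw":0,"gripper":-1},{"x":0,"y":0,"z":0,"yaw":0,"gripper":-1},{"x":0,"y":0,"z":0,"yaw":0,"gripper":-1}]'; python3 d.py
```

```text
time_s: 24.37
ee_pos: [612.1, 167.5, 108.4]
ee_rot: [-179.8, 0.2, 88.4]
force: [-3.7, -7.7, 7.9]
gripper_width: 59.4
t 24.37 track [ -0.5 211.3] z 108.4 rot [-179.8    0.2   88.4] w 59.4 F [-3.7 -7.7  7.9]
```

The stop contact is firm (-7.7 N). Now I'll back off, lift it there, move it clear sideways and carry it to the case.

```bash
python3 -m inch '[{"x":-0.3,"y":0,"z":0,"yaw":0,"gripper":-1},{"x":0,"y":0,"z":-2,"yaw":0,"gripper":-1},{"x":0,"y":0,"z":-3.5,"yaw":0,"gripper":-1},{"x":0,"y":0,"z":-3.5,"yaw":0,"gripper":-1},{"x":0,"y":-2,"z":0,"yaw":0,"gripper":-1},{"x":0,"y":-3,"z":0,"yaw":0,"gripper":-1},{"x":0,"y":-3,"z":0,"yaw":0,"gripper":-1},{"x":0,"y":-3,"z":0,"yaw":0,"gripper":-1},{"x":0,"y":-3,"z":0,"yaw":0,"gripper":-1},{"x":0,"y":-3.3,"z":0,"yaw":0,"gripper":-1}]' 30
python3 d.py
python3 -m inch '[{"x":-2.5,"y":0,"z":0,"yaw":0,"gripper":-1},{"x":-3.5,"y":0,"z":0,"yaw":0,"gripper":-1},{"x":-3.5,"y":0,"z":0,"yaw":0,"gripper":-1},{"x":-3.5,"y":0,"z":0,"yaw":0,"gripper":-1},{"x":-3.5,"y":0,"z":0,"yaw":0,"gripper":-1},{"x":-3.5,"y":0,"z":0,"yaw":0,"gripper":-1},{"x":-3.5,"y":0,"z":0,"yaw":0,"gripper":-1},{"x":-3.5,"y":0,"z":0,"yaw":0,"gripper":-1},{"x":-3.5,"y":0,"z":0,"yaw":0,"gripper":-1},{"x":-3.5,"y":0,"z":0,"yaw":0,"gripper":-1},{"x":-3.5,"y":0,"z":0,"yaw":0,"gripper":-1}]'
python3 -m inch '[{"x":-2.2,"y":0,"z":0,"yaw":0,"gripper":-1},{"x":0,"y":0,"z":0,"yaw":-0.9,"gripper":-1},{"x":0,"y":0,"z":0,"yaw":0,"gripper":-1},{"x":0,"y":0,"z":0,"yaw":0,"gripper":-1},{"x":0,"y":0,"z":0,"yaw":0,"gripper":-1}]'
python3 d.py -174.2 -186 62
```

```text
time_s: 25.2
ee_pos: [438.7, 171.6, 196.4]
ee_rot: [-179.9, 0.0, 88.2]
force: [0.3, 0.9, -4.6]
gripper_width: 59.9
t 25.2 track [-173.9  209.4] z 196.4 rot [-179.9    0.    88.2] w 59.9 F [ 0.3  0.9 -4.6]
time_s: 26.12
ee_pos: [428.6, -204.1, 196.6]
ee_rot: [-179.9, -0.1, 88.3]
force: [1.3, 0.7, -5.0]
gripper_width: 60.1
time_s: 26.53
ee_pos: [428.6, -224.3, 197.1]
ee_rot: [-179.9, -0.1, 92.7]
force: [-0.1, -0.2, -4.2]
gripper_width: 60.0
t 26.53 track [-170.2 -186.6] z 197.1 rot [-1.799e+02 -1.000e-01  9.270e+01] w 60.0 F [-0.1 -0.2 -4.2]
cm tool x,y,z [ 0.1  -0.4  13.51]
```

```bash
python3 -m inch '[{"x":0.1,"y":-0.4,"z":2,"yaw":0,"gripper":-1},{"x":0,"y":0,"z":3.5,"yaw":0,"gripper":-1},{"x":0,"y":0,"z":3.5,"yaw":0,"gripper":-1},{"x":0,"y":0,"z":2,"yaw":0,"gripper":-1},{"x":0,"y":0,"z":0,"yaw":0,"gripper":-1},{"x":0,"y":0,"z":0,"yaw":0,"gripper":-1},{"x":0,"y":0,"z":0,"yaw":0,"gripper":-1}]'
python3 d.py -174.2 -186 61
python3 - <<'E'
from obj import *
from workcell import cams
f=cams.grab_frame('scene')
b=rect((424.6,-224.7),3,84,124,26);t=rect((424.6,-224.7),3,60,100,82)
crop(f,(290,160),120,110,6,[(b,(0,255,0))],'chk3')
E
```

```text
time_s: 27.12
ee_pos: [426.4, -224.8, 89.3]
ee_rot: [179.8, 0.1, 92.8]
force: [0.3, -0.3, -4.6]
gripper_width: 60.1
t 27.12 track [-172.4 -187.2] z 89.3 rot [1.798e+02 1.000e-01 9.280e+01] w 60.1 F [ 0.3 -0.3 -4.6]
cm tool x,y,z [ 0.14 -0.17  2.83]
```

View pics/chk3.png

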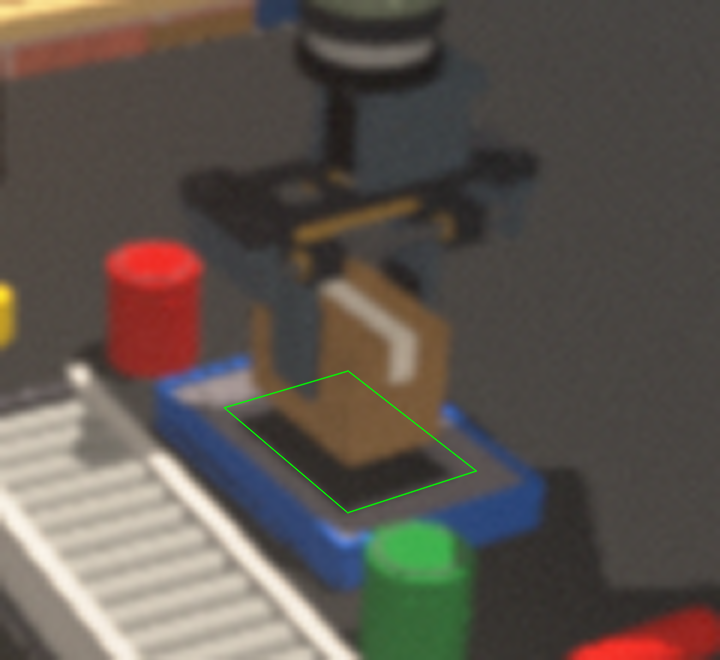

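The bay outline lines up and the carton hangs level above it. Its lower corner is at (352,468), inside the outline, so I'll lower it.

```bash
python3 -m inch '[{"x":0.1,"y":-0.15,"z":1,"yaw":0,"gripper":-1},{"x":0,"y":0,"z":0.8,"yaw":0,"gripper":-1},{"x":0,"y":0,"z":0.4,"yaw":0,"gripper":-1},{"x":0,"y":0,"z":0.2,"yaw":0,"gripper":-1},{"x":0,"y":0,"z":0,"yaw":0,"gripper":-1},{"x":0,"y":0,"z":0,"yaw":0,"gripper":-1}]'
python3 d.py -174.2 -186 61
python3 -m inch '[{"x":0,"y":0,"z":0.2,"yaw":0,"gripper":-1},{"x":0,"y":0,"z":0,"yaw":0,"gripper":-1},{"x":0,"y":0,"z":0,"yaw":0,"gripper":-1}]';python3 d.py -174.2 -186 61
```

```text
time_s: 27.67
ee_pos: [423.8, -223.9, 64.2]
ee_rot: [180.0, 0.0, 92.8]
force: [-0.3, -1.2, -4.5]
gripper_width: 60.0
t 27.67 track [-175.  -186.4] z 64.2 rot [180.    0.   92.8] w 60.0 F [-0.3 -1.2 -4.5]
cm tool x,y,z [0.04 0.09 0.32]
time_s: 27.92
ee_pos: [423.5, -223.8, 62.0]
ee_rot: [180.0, -0.0, 92.8]
force: [-0.2, 0.5, -5.8]
gripper_width: 60.0
t 27.92 track [-175.3 -186.3] z 62.0 rot [180.   -0.   92.8] w 60.0 F [-0.2  0.5 -5.8]
cm tool x,y,z [0.02 0.11 0.1 ]
```

```bash
python3 -m inch '[{"x":0,"y":0.05,"z":0.12,"yaw":0,"gripper":-1},{"x":0,"y":0,"z":0,"yaw":0,"gripper":-1},{"x":0,"y":0,"z":0,"yaw":0,"gripper":1},{"x":0,"y":0,"z":0,"yaw":0,"gripper":1},{"x":0,"y":0,"z":0,"yaw":0,"gripper":1},{"x":0,"y":0,"z":0,"yaw":0,"gripper":1},{"x":0,"y":0,"z":0,"yaw":0,"gripper":1},{"x":0,"y":0,"z":0,"yaw":0,"gripper":1},{"x":0,"y":0,"z":0,"yaw":0,"gripper":1}]'
python3 -m inch '[{"x":0,"y":0,"z":-2,"yaw":0,"gripper":1},{"x":0,"y":0,"z":-4,"yaw":0,"gripper":1},{"x":0,"y":0,"z":-4,"yaw":0,"gripper":1},{"x":0,"y":0,"z":-3,"yaw":0.9,"gripper":1},{"x":0,"y":0,"z":0,"yaw":0,"gripper":1},{"x":0,"y":0,"z":0,"yaw":0,"gripper":1}]'
python3 d.py -192.5 336.3 185
python3 - <<'E'
from obj import *
from workcell import cams
f=cams.grab_frame('scene')
b=rect((424.6,-224.7),3,84,124,26);t=rect((424.6,-224.7),3,60,100,82)
crop(f,(290,165),120,110,6,[(b,(0,255,0)),(t,(255,0,255))],'chk4')
E
```

```text
time_s: 28.67
ee_pos: [424.0, -223.8, 60.8]
ee_rot: [180.0, 0.0, 92.8]
force: [0.5, 0.0, -0.6]
gripper_width: 91.4
time_s: 29.17
ee_pos: [424.7, -224.2, 192.4]
ee_rot: [179.8, 0.1, 88.3]
force: [0.4, -0.3, -0.9]
gripper_width: 91.4
t 29.17 track [-174.1 -186.7] z 192.4 rot [1.798e+02 1.000e-01 8.830e+01] w 91.4 F [ 0.4 -0.3 -0.9]
cm tool x,y,z [52.31 -1.57  0.74]
```

View pics/chk4.png

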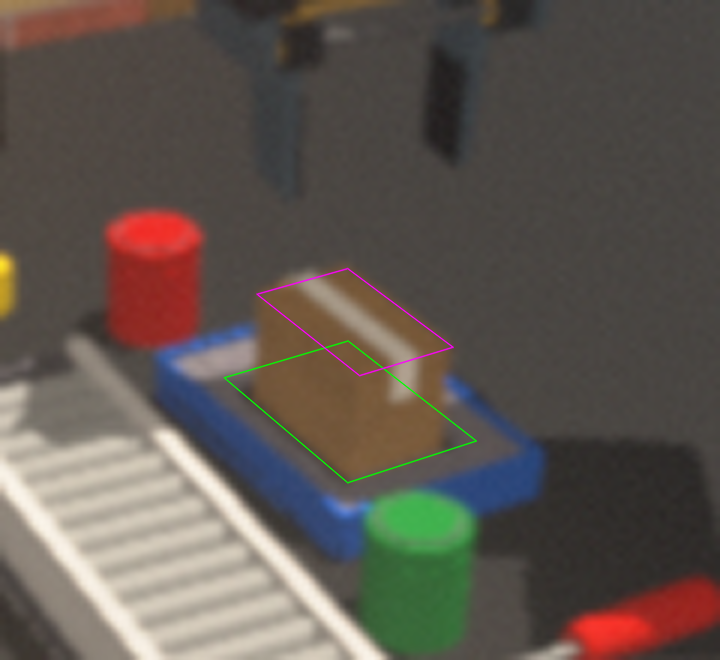

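The carton sits flat in the bay, and its top matches the predicted outline within about 3 mm. Now for the returns, contactor first.

```bash
python3 -m inch '[{"x":3.2,"y":-0.2,"z":0,"yaw":0,"gripper":1},{"x":3.2,"y":-0.2,"z":0,"yaw":0,"gripper":1},{"x":3.2,"y":-0.2,"z":0,"yaw":0,"gripper":1},{"x":3.2,"y":-0.2,"z":0,"yaw":0,"gripper":1},{"x":3.2,"y":-0.2,"z":0,"yaw":0,"gripper":1},{"x":3.2,"y":-0.2,"z":0,"yaw":0,"gripper":1},{"x":3.2,"y":-0.2,"z":0,"yaw":0,"gripper":1},{"x":3.2,"y":-0.2,"z":0,"yaw":0,"gripper":1},{"x":3.2,"y":-0.1,"z":0,"yaw":0,"gripper":1},{"x":3.2,"y":0,"z":0,"yaw":0,"gripper":1},{"x":3.2,"y":0,"z":0,"yaw":0,"gripper":1},{"x":0,"y":0,"z":0,"yaw":0,"gripper":1}]'
python3 -m inch '[{"x":0,"y":0,"z":0,"yaw":0,"gripper":1},{"x":0,"y":0,"z":0,"yaw":0,"gripper":1}]'
python3 d.py -191.2 165.6 41
```

```text
time_s: 30.22
ee_pos: [416.8, 132.6, 188.9]
ee_rot: [-179.8, -0.1, 88.6]
force: [0.0, -1.1, 0.6]
gripper_width: 91.2
time_s: 30.38
ee_pos: [416.6, 128.1, 189.3]
ee_rot: [-179.8, 0.1, 88.3]
force: [-0.1, 0.3, 0.7]
gripper_width: 91.0
t 30.38 track [-194.5  165.1] z 189.3 rot [-1.798e+02  1.000e-01  8.830e+01] w 91.0 F [-0.1  0.3  0.7]
cm tool x,y,z [ 0.05  0.33 14.83]
```

```bash
python3 -m inch '[{"x":0,"y":0.2,"z":3,"yaw":0,"gripper":1},{"x":0,"y":0,"z":3.5,"yaw":0,"gripper":1},{"x":0,"y":0,"z":3,"yaw":0,"gripper":1},{"x":0,"y":0,"z":2,"yaw":0,"gripper":1},{"x":0,"y":0,"z":1,"yaw":0,"gripper":1},{"x":0,"y":0,"z":1,"yaw":0,"gripper":1},{"x":0,"y":0,"z":0.7,"yaw":0,"gripper":1},{"x":0,"y":0,"z":0,"yaw":0,"gripper":1},{"x":0,"y":0,"z":0,"yaw":0,"gripper":1}]'
python3 d.py -191.2 165.6 41
```

```text
time_s: 31.13
ee_pos: [419.5, 127.7, 48.5]
ee_rot: [-179.9, 0.0, 88.2]
force: [0.2, 0.4, -0.2]
gripper_width: 90.9
t 31.13 track [-191.6  164.9] z 48.5 rot [-179.9    0.    88.2] w 90.9 F [ 0.2  0.4 -0.2]
cm tool x,y,z [0.07 0.04 0.75]
```

```bash
python3 -m inch '[{"x":0.05,"y":0,"z":0.5,"yaw":0,"gripper":1},{"x":0,"y":0,"z":0.2,"yaw":0,"gripper":1},{"x":0,"y":0,"z":0,"yaw":0,"gripper":1},{"x":0,"y":0,"z":0,"yaw":0,"gripper":-1},{"x":0,"y":0,"z":0,"yaw":0,"gripper":-1},{"x":0,"y":0,"z":0,"yaw":0,"gripper":-1},{"x":0,"y":0,"z":0,"yaw":0,"gripper":-1},{"x":0,"y":0,"z":0,"yaw":0,"gripper":-1},{"x":0,"y":0,"z":0,"yaw":0,"gripper":-1},{"x":0,"y":0,"z":0,"yaw":0,"gripper":-1},{"x":0,"y":0,"z":0,"yaw":0,"gripper":-1},{"x":0,"y":0,"z":0,"yaw":0,"gripper":-1}]' 25
python3 d.py
python3 -m inch '[{"x":0,"y":0,"z":-2,"yaw":0,"gripper":-1},{"x":0,"y":0,"z":-4,"yaw":0,"gripper":-1},{"x":0,"y":0,"z":-4,"yaw":0,"gripper":-1},{"x":0,"y":0,"z":-4,"yaw":0,"gripper":-1},{"x":-0.6,"y":2.4,"z":-0.5,"yaw":0,"gripper":-1},{"x":-0.7,"y":3.3,"z":0,"yaw":0,"gripper":-1},{"x":-0.7,"y":3.3,"z":0,"yaw":0,"gripper":-1},{"x":-0.7,"y":3.3,"z":0,"yaw":0,"gripper":-1},{"x":-0.7,"y":3.3,"z":0,"yaw":0,"gripper":-1},{"x":-0.7,"y":3.3,"z":0,"yaw":0,"gripper":-1},{"x":0,"y":0,"z":0,"yaw":0,"gripper":-1},{"x":0,"y":0,"z":0,"yaw":0,"gripper":-1}]'
python3 d.py -1.8 124.3 97
```

```text
time_s: 32.13
ee_pos: [419.7, 129.1, 41.8]
ee_rot: [180.0, -0.0, 88.3]
force: [0.1, -0.1, -0.1]
gripper_width: 42.0
t 32.13 track [-191.4  166.2] z 41.8 rot [180.   -0.   88.3] w 42.0 F [ 0.1 -0.1 -0.1]
time_s: 33.13
ee_pos: [607.8, 81.7, 184.8]
ee_rot: [-179.8, 0.0, 88.2]
force: [-0.5, -0.4, -3.4]
gripper_width: 41.7
t 33.13 track [ -1.8 125.4] z 184.8 rot [-179.8    0.    88.2] w 41.7 F [-0.5 -0.4 -3.4]
cm tool x,y,z [-0.11  0.    8.78]
```

```bash
python3 -m inch '[{"x":-0.05,"y":0,"z":2,"yaw":0,"gripper":-1},{"x":0,"y":0,"z":3,"yaw":0,"gripper":-1},{"x":0,"y":0,"z":2,"yaw":0,"gripper":-1},{"x":0,"y":0,"z":1,"yaw":0,"gripper":-1},{"x":0,"y":0,"z":0.3,"yaw":0,"gripper":-1},{"x":0,"y":0,"z":0,"yaw":0,"gripper":-1},{"x":0,"y":0,"z":0,"yaw":0,"gripper":-1},{"x":0,"y":0,"z":0,"yaw":0,"gripper":-1}]'
python3 d.py -1.8 124.9 97
python3 -m inch '[{"x":0,"y":0,"z":0,"yaw":0,"gripper":-1},{"x":0,"y":0,"z":0,"yaw":0,"gripper":-1}]';python3 d.py -1.8 124.9 97
```

```text
time_s: 33.8
ee_pos: [608.2, 82.1, 105.4]
ee_rot: [179.8, -0.0, 88.3]
force: [0.1, 0.7, -3.0]
gripper_width: 41.9
t 33.8 track [ -1.4 125.8] z 105.4 rot [179.8  -0.   88.3] w 41.9 F [ 0.1  0.7 -3. ]
cm tool x,y,z [-0.09 -0.04  0.84]
time_s: 33.97
ee_pos: [607.8, 81.9, 104.8]
ee_rot: [179.9, -0.0, 88.3]
force: [-0.3, -0.0, -3.5]
gripper_width: 41.9
t 33.97 track [ -1.8 125.7] z 104.8 rot [179.9  -0.   88.3] w 41.9 F [-0.3 -0.  -3.5]
cm tool x,y,z [-0.08 -0.    0.78]
```

```bash
python3 -m inch '[{"x":-0.08,"y":0,"z":0.4,"yaw":0,"gripper":-1},{"x":0,"y":0,"z":0.25,"yaw":0,"gripper":-1},{"x":0,"y":0,"z":0.1,"yaw":0,"gripper":-1},{"x":0,"y":0,"z":0,"yaw":0,"gripper":-1},{"x":0,"y":0,"z":0,"yaw":0,"gripper":-1},{"x":0,"y":0,"z":0,"yaw":0,"gripper":-1}]'
python3 d.py -1.8 124.9 97
python3 -m inch '[{"x":0,"y":0,"z":0.05,"yaw":0,"gripper":-1},{"x":0,"y":0,"z":0,"yaw":0,"gripper":-1}]';python3 d.py -1.8 124.9 97
```

```text
time_s: 34.47
ee_pos: [607.4, 81.0, 97.7]
ee_rot: [179.9, -0.0, 88.3]
force: [-2.4, 0.1, 5.4]
gripper_width: 41.7
t 34.47 track [ -2.1 124.7] z 97.7 rot [179.9  -0.   88.3] w 41.7 F [-2.4  0.1  5.4]
cm tool x,y,z [0.02 0.03 0.07]
time_s: 34.63
ee_pos: [607.4, 81.0, 97.7]
ee_rot: [179.9, -0.0, 88.3]
force: [-3.6, -0.7, 6.8]
gripper_width: 42.0
t 34.63 track [ -2.1 124.7] z 97.7 rot [179.9  -0.   88.3] w 42.0 F [-3.6 -0.7  6.8]
cm tool x,y,z [0.02 0.03 0.07]
```

It is down on the rollers (contact force). I'll ease off slightly, release it and go to the junction box.

```bash
python3 -m inch '[{"x":0,"y":0,"z":-0.1,"yaw":0,"gripper":-1},{"x":0,"y":0,"z":0,"yaw":0,"gripper":-1},{"x":0,"y":0,"z":0,"yaw":0,"gripper":1},{"x":0,"y":0,"z":0,"yaw":0,"gripper":1},{"x":0,"y":0,"z":0,"yaw":0,"gripper":1},{"x":0,"y":0,"z":0,"yaw":0,"gripper":1},{"x":0,"y":0,"z":0,"yaw":0,"gripper":1},{"x":0,"y":0,"z":0,"yaw":0,"gripper":1},{"x":0,"y":0,"z":-2,"yaw":0,"gripper":1},{"x":0,"y":0,"z":-3.5,"yaw":0,"gripper":1},{"x":0,"y":0,"z":-3.5,"yaw":0,"gripper":1}]'
python3 -m inch '[{"x":1.6,"y":-2.4,"z":0,"yaw":0,"gripper":1},{"x":2.2,"y":-3.3,"z":0,"yaw":0,"gripper":1},{"x":2.2,"y":-3.3,"z":0,"yaw":0,"gripper":1},{"x":2.2,"y":-3.3,"z":0,"yaw":0,"gripper":1},{"x":2.2,"y":-3.3,"z":0,"yaw":0,"gripper":1},{"x":2.2,"y":-3.3,"z":0,"yaw":0,"gripper":1},{"x":0,"y":0,"z":0,"yaw":0,"gripper":1},{"x":0,"y":0,"z":0,"yaw":0,"gripper":1}]'
python3 d.py -191.2 251.1 43.5
```

```text
time_s: 35.55
ee_pos: [606.3, 81.0, 186.4]
ee_rot: [-179.8, 0.0, 88.3]
force: [1.1, 0.2, 0.3]
gripper_width: 91.0
time_s: 36.22
ee_pos: [420.9, 213.6, 187.1]
ee_rot: [180.0, -0.0, 88.5]
force: [-0.2, 0.1, -0.2]
gripper_width: 91.3
t 36.22 track [-193.1  250.7] z 187.1 rot [180.   -0.   88.5] w 91.3 F [-0.2  0.1 -0.2]
cm tool x,y,z [ 0.03  0.19 14.36]
```

```bash
python3 -m inch '[{"x":0,"y":0.1,"z":3,"yaw":0,"gripper":1},{"x":0,"y":0,"z":3,"yaw":0,"gripper":1},{"x":0,"y":0,"z":3,"yaw":0,"gripper":1},{"x":0,"y":0,"z":2.5,"yaw":0,"gripper":1},{"x":0,"y":0,"z":1.2,"yaw":0,"gripper":1},{"x":0,"y":0,"z":1,"yaw":0,"gripper":1},{"x":0,"y":0,"z":0.4,"yaw":0,"gripper":1},{"x":0,"y":0,"z":0,"yaw":0,"gripper":1},{"x":0,"y":0,"z":0,"yaw":0,"gripper":1}]'
python3 d.py -191.2 251.1 43.5
```

```text
time_s: 36.97
ee_pos: [424.2, 212.5, 45.9]
ee_rot: [180.0, -0.0, 88.2]
force: [0.4, -0.3, 0.6]
gripper_width: 91.3
t 36.97 track [-189.8  249.7] z 45.9 rot [180.   -0.   88.2] w 91.3 F [ 0.4 -0.3  0.6]
cm tool x,y,z [ 0.14 -0.14  0.24]
```

```bash
python3 -m inch '[{"x":0.1,"y":-0.1,"z":0.15,"yaw":0,"gripper":1},{"x":0,"y":0,"z":0,"yaw":0,"gripper":1},{"x":0,"y":0,"z":0,"yaw":0,"gripper":-1},{"x":0,"y":0,"z":0,"yaw":0,"gripper":-1},{"x":0,"y":0,"z":0,"yaw":0,"gripper":-1},{"x":0,"y":0,"z":0,"yaw":0,"gripper":-1},{"x":0,"y":0,"z":0,"yaw":0,"gripper":-1},{"x":0,"y":0,"z":0,"yaw":0,"gripper":-1},{"x":0,"y":0,"z":0,"yaw":0,"gripper":-1},{"x":0,"y":0,"z":0,"yaw":0,"gripper":-1}]' 25
python3 d.py
python3 -m inch '[{"x":0,"y":0,"z":-2,"yaw":0,"gripper":-1},{"x":0,"y":0,"z":-4,"yaw":0,"gripper":-1},{"x":0,"y":0,"z":-4,"yaw":0,"gripper":-1},{"x":0,"y":0,"z":-4,"yaw":0,"gripper":-1},{"x":-2.4,"y":2.1,"z":-0.5,"yaw":0,"gripper":-1},{"x":-2.8,"y":2.4,"z":0,"yaw":0,"gripper":-1},{"x":-2.8,"y":2.4,"z":0,"yaw":0,"gripper":-1},{"x":-2.8,"y":2.4,"z":0,"yaw":0,"gripper":-1},{"x":-2.8,"y":2.4,"z":0,"yaw":0,"gripper":-1},{"x":-2.8,"y":2.4,"z":0,"yaw":0,"gripper":-1},{"x":-2.8,"y":2.4,"z":0,"yaw":0,"gripper":-1},{"x":-2.8,"y":2.4,"z":0,"yaw":0,"gripper":-1}]'
python3 -m inch '[{"x":0,"y":0,"z":0,"yaw":0,"gripper":-1},{"x":0,"y":0,"z":0,"yaw":0,"gripper":-1},{"x":0,"y":0,"z":0,"yaw":0,"gripper":-1}]'
python3 d.py 1.2 31.0 99
```

```text
time_s: 37.8
ee_pos: [422.3, 213.8, 44.4]
ee_rot: [180.0, -0.0, 88.3]
force: [-0.2, 0.9, 1.2]
gripper_width: 60.1
t 37.8 track [-191.7  251. ] z 44.4 rot [180.   -0.   88.3] w 60.1 F [-0.2  0.9  1.2]
time_s: 38.8
ee_pos: [604.5, -13.5, 188.0]
ee_rot: [-179.8, -0.0, 88.2]
force: [0.1, 0.7, -3.6]
gripper_width: 60.8
time_s: 39.05
ee_pos: [603.3, -11.7, 187.9]
ee_rot: [-179.8, -0.0, 88.2]
force: [0.6, 0.7, -2.8]
gripper_width: 60.2
t 39.05 track [-3.  31.9] z 187.9 rot [-179.8   -0.    88.2] w 60.2 F [ 0.6  0.7 -2.8]
cm tool x,y,z [-0.09  0.42  8.89]
```

```bash
python3 -m inch '[{"x":-0.05,"y":0.3,"z":2,"yaw":0,"gripper":-1},{"x":0,"y":0,"z":2.5,"yaw":0,"gripper":-1},{"x":0,"y":0,"z":2,"yaw":0,"gripper":-1},{"x":0,"y":0,"z":1,"yaw":0,"gripper":-1},{"x":0,"y":0,"z":0.4,"yaw":0,"gripper":-1},{"x":0,"y":0,"z":0,"yaw":0,"gripper":-1},{"x":0,"y":0,"z":0,"yaw":0,"gripper":-1},{"x":0,"y":0,"z":0,"yaw":0,"gripper":-1},{"x":0,"y":0,"z":0,"yaw":0,"gripper":-1}]'
python3 d.py 1.2 31 99.5
```

```text
time_s: 39.8
ee_pos: [608.2, -12.4, 111.6]
ee_rot: [179.9, -0.0, 88.3]
force: [0.6, -0.9, -4.1]
gripper_width: 60.4
t 39.8 track [ 1.9 31.4] z 111.6 rot [179.9  -0.   88.3] w 60.4 F [ 0.6 -0.9 -4.1]
cm tool x,y,z [-0.04 -0.07  1.21]
```

```bash
python3 -m inch '[{"x":-0.04,"y":-0.07,"z":0.6,"yaw":0,"gripper":-1},{"x":0,"y":0,"z":0.3,"yaw":0,"gripper":-1},{"x":0,"y":0,"z":0.15,"yaw":0,"gripper":-1},{"x":0,"y":0,"z":0,"yaw":0,"gripper":-1},{"x":0,"y":0,"z":0,"yaw":0,"gripper":-1},{"x":0,"y":0,"z":0,"yaw":0,"gripper":-1}]'
python3 d.py 1.2 31 99.5
python3 -m inch '[{"x":0,"y":0,"z":0.1,"yaw":0,"gripper":-1},{"x":0,"y":0,"z":0,"yaw":0,"gripper":-1}]';python3 d.py 1.2 31 99.5
```

```text
time_s: 40.3
ee_pos: [606.5, -12.9, 100.3]
ee_rot: [-180.0, -0.0, 88.3]
force: [-3.3, -0.9, 5.1]
gripper_width: 60.3
t 40.3 track [ 0.2 30.8] z 100.3 rot [-180.    -0.    88.3] w 60.3 F [-3.3 -0.9  5.1]
cm tool x,y,z [0.02 0.1  0.08]
time_s: 40.47
ee_pos: [606.5, -12.9, 100.3]
ee_rot: [180.0, 0.0, 88.3]
force: [-4.3, 0.3, 9.8]
gripper_width: 60.5
t 40.47 track [ 0.2 30.8] z 100.3 rot [180.    0.   88.3] w 60.5 F [-4.3  0.3  9.8]
cm tool x,y,z [0.02 0.1  0.08]
```

```bash
python3 -m inch '[{"x":0,"y":0,"z":-0.15,"yaw":0,"gripper":-1},{"x":0,"y":0,"z":0,"yaw":0,"gripper":-1},{"x":0,"y":0,"z":0,"yaw":0,"gripper":1},{"x":0,"y":0,"z":0,"yaw":0,"gripper":1},{"x":0,"y":0,"z":0,"yaw":0,"gripper":1},{"x":0,"y":0,"z":0,"yaw":0,"gripper":1},{"x":0,"y":0,"z":0,"yaw":0,"gripper":1},{"x":0,"y":0,"z":-2,"yaw":0,"gripper":1},{"x":0,"y":0,"z":-3.5,"yaw":0,"gripper":1},{"x":0,"y":0,"z":-3.5,"yaw":0,"gripper":1}]'
python3 -m inch '[{"x":2.6,"y":-1.9,"z":0,"yaw":0,"gripper":1},{"x":3.1,"y":-1.9,"z":0,"yaw":0,"gripper":1},{"x":3.1,"y":-1.9,"z":0,"yaw":0,"gripper":1},{"x":3.1,"y":-1.9,"z":0,"yaw":0,"gripper":1},{"x":3.1,"y":-1.9,"z":0,"yaw":0,"gripper":1},{"x":3.1,"y":-1.9,"z":0,"yaw":0,"gripper":1},{"x":3.1,"y":-1.9,"z":0,"yaw":0,"gripper":1},{"x":3.1,"y":-1.9,"z":0,"yaw":0,"gripper":1},{"x":3.1,"y":-1.9,"z":0,"yaw":0,"gripper":1},{"x":3.1,"y":-1.9,"z":0,"yaw":0,"gripper":1},{"x":0,"y":0,"z":0,"yaw":0,"gripper":1},{"x":0,"y":0,"z":0,"yaw":0,"gripper":1}]'
python3 d.py -192.5 336.3 41.2
```

```text
time_s: 41.3
ee_pos: [605.8, -12.8, 190.0]
ee_rot: [-179.8, -0.0, 88.3]
force: [0.3, 0.5, -0.1]
gripper_width: 90.9
time_s: 42.3
ee_pos: [425.2, 299.0, 190.3]
ee_rot: [180.0, 0.0, 88.5]
force: [-0.5, 0.1, -0.2]
gripper_width: 91.3
t 42.3 track [-191.8  336.2] z 190.3 rot [180.    0.   88.5] w 91.3 F [-0.5  0.1 -0.2]
cm tool x,y,z [ 1.000e-02 -7.000e-02  1.491e+01]
```

```bash
python3 -m inch '[{"x":0,"y":-0.05,"z":3,"yaw":0,"gripper":1},{"x":0,"y":0,"z":3,"yaw":0,"gripper":1},{"x":0,"y":0,"z":3,"yaw":0,"gripper":1},{"x":0,"y":0,"z":3,"yaw":0,"gripper":1},{"x":0,"y":0,"z":1.4,"yaw":0,"gripper":1},{"x":0,"y":0,"z":0.9,"yaw":0,"gripper":1},{"x":0,"y":0,"z":0.3,"yaw":0,"gripper":1},{"x":0,"y":0,"z":0,"yaw":0,"gripper":1},{"x":0,"y":0,"z":0,"yaw":0,"gripper":1},{"x":0,"y":0,"z":0,"yaw":0,"gripper":1}]'
python3 d.py -192.5 336.3 41.2
```

```text
time_s: 43.13
ee_pos: [426.5, 298.1, 45.5]
ee_rot: [179.9, -0.1, 88.3]
force: [-0.0, 0.0, -0.7]
gripper_width: 91.0
t 43.13 track [-190.5  335.4] z 45.5 rot [ 1.799e+02 -1.000e-01  8.830e+01] w 91.0 F [-0.   0.  -0.7]
cm tool x,y,z [ 0.09 -0.2   0.43]
```

```bash
python3 -m inch '[{"x":0.05,"y":-0.15,"z":0.3,"yaw":0,"gripper":1},{"x":0,"y":0,"z":0.1,"yaw":0,"gripper":1},{"x":0,"y":0,"z":0,"yaw":0,"gripper":1},{"x":0,"y":0,"z":0,"yaw":0,"gripper":-1},{"x":0,"y":0,"z":0,"yaw":0,"gripper":-1},{"x":0,"y":0,"z":0,"yaw":0,"gripper":-1},{"x":0,"y":0,"z":0,"yaw":0,"gripper":-1},{"x":0,"y":0,"z":0,"yaw":0,"gripper":-1},{"x":0,"y":0,"z":0,"yaw":0,"gripper":-1},{"x":0,"y":0,"z":0,"yaw":0,"gripper":-1},{"x":0,"y":0,"z":0,"yaw":0,"gripper":-1}]' 25
python3 d.py
python3 -m inch '[{"x":0,"y":0,"z":-2,"yaw":0,"gripper":-1},{"x":0,"y":0,"z":-4,"yaw":0,"gripper":-1},{"x":0,"y":0,"z":-4,"yaw":0,"gripper":-1},{"x":0,"y":0,"z":-4,"yaw":0,"gripper":-1},{"x":-2.7,"y":1.6,"z":-0.5,"yaw":0,"gripper":-1},{"x":-3.4,"y":1.6,"z":0,"yaw":0,"gripper":-1},{"x":-3.4,"y":1.6,"z":0,"yaw":0,"gripper":-1},{"x":-3.4,"y":1.6,"z":0,"yaw":0,"gripper":-1},{"x":-3.4,"y":1.6,"z":0,"yaw":0,"gripper":-1},{"x":-3.4,"y":1.6,"z":0,"yaw":0,"gripper":-1},{"x":-3.4,"y":1.6,"z":0,"yaw":0,"gripper":-1},{"x":-3.4,"y":1.6,"z":0,"yaw":0,"gripper":-1}]'
python3 -m inch '[{"x":-3.4,"y":1.6,"z":0,"yaw":0,"gripper":-1},{"x":-3.4,"y":1.6,"z":0,"yaw":0,"gripper":-1},{"x":-3.4,"y":1.6,"z":0,"yaw":0,"gripper":-1},{"x":-2.9,"y":1.6,"z":0,"yaw":0,"gripper":-1},{"x":0,"y":0,"z":0,"yaw":0,"gripper":-1},{"x":0,"y":0,"z":0,"yaw":0,"gripper":-1},{"x":0,"y":0,"z":0,"yaw":0,"gripper":-1}]'
python3 d.py 0.4 -60.1 98
```

```text
time_s: 44.05
ee_pos: [424.1, 298.3, 40.3]
ee_rot: [180.0, -0.0, 88.3]
force: [1.3, -0.3, 0.3]
gripper_width: 53.6
t 44.05 track [-192.9  335.5] z 40.3 rot [180.   -0.   88.3] w 53.6 F [ 1.3 -0.3  0.3]
time_s: 45.05
ee_pos: [543.5, 27.7, 184.3]
ee_rot: [-179.9, -0.0, 88.3]
force: [1.0, 1.1, -3.8]
gripper_width: 54.0
time_s: 45.63
ee_pos: [602.9, -103.0, 183.9]
ee_rot: [-179.8, -0.1, 88.2]
force: [-1.3, -0.0, -4.1]
gripper_width: 53.7
t 45.63 track [ -0.2 -59.3] z 183.9 rot [-1.798e+02 -1.000e-01  8.820e+01] w 53.7 F [-1.3 -0.  -4.1]
cm tool x,y,z [-0.08  0.06  8.59]
```

```bash
python3 -m inch '[{"x":-0.15,"y":0,"z":2,"yaw":0,"gripper":-1},{"x":0,"y":0,"z":2.5,"yaw":0,"gripper":-1},{"x":0,"y":0,"z":2,"yaw":0,"gripper":-1},{"x":0,"y":0,"z":1,"yaw":0,"gripper":-1},{"x":0,"y":0,"z":0.4,"yaw":0,"gripper":-1},{"x":0,"y":0,"z":0,"yaw":0,"gripper":-1},{"x":0,"y":0,"z":0,"yaw":0,"gripper":-1},{"x":0,"y":0,"z":0,"yaw":0,"gripper":-1},{"x":0,"y":0,"z":0,"yaw":0,"gripper":-1}]'
python3 d.py 0.4 -60.9 95.5
```

```text
time_s: 46.38
ee_pos: [604.7, -104.9, 107.6]
ee_rot: [179.8, 0.0, 88.3]
force: [-0.9, 0.8, -4.0]
gripper_width: 53.8
t 46.38 track [  1.7 -61.1] z 107.6 rot [179.8   0.   88.3] w 53.8 F [-0.9  0.8 -4. ]
cm tool x,y,z [ 0.02 -0.13  1.21]
```

```bash
python3 -m inch '[{"x":0.02,"y":-0.1,"z":0.6,"yaw":0,"gripper":-1},{"x":0,"y":0,"z":0.3,"yaw":0,"gripper":-1},{"x":0,"y":0,"z":0.1,"yaw":0,"gripper":-1},{"x":0,"y":0,"z":0,"yaw":0,"gripper":-1},{"x":0,"y":0,"z":0,"yaw":0,"gripper":-1},{"x":0,"y":0,"z":0,"yaw":0,"gripper":-1}]'
python3 d.py 0.4 -60.9 95.5
python3 -m inch '[{"x":0,"y":0,"z":0.1,"yaw":0,"gripper":-1},{"x":0,"y":0,"z":0,"yaw":0,"gripper":-1}]';python3 d.py 0.4 -60.9 95.5
```

```text
time_s: 46.88
ee_pos: [602.7, -104.6, 96.2]
ee_rot: [-180.0, -0.0, 88.3]
force: [-0.7, -0.2, -1.9]
gripper_width: 53.6
t 46.88 track [ -0.3 -60.9] z 96.2 rot [-180.    -0.    88.3] w 53.6 F [-0.7 -0.2 -1.9]
cm tool x,y,z [0.   0.07 0.07]
time_s: 47.05
ee_pos: [602.8, -104.6, 96.2]
ee_rot: [180.0, 0.0, 88.3]
force: [-3.6, 1.1, 4.6]
gripper_width: 53.7
t 47.05 track [ -0.3 -60.9] z 96.2 rot [180.    0.   88.3] w 53.7 F [-3.6  1.1  4.6]
cm tool x,y,z [0.   0.07 0.07]
```

Contact. Now release, lift, move clear to the robot side and check with the top camera.

```bash
python3 -m inch '[{"x":0,"y":0,"z":-0.1,"yaw":0,"gripper":-1},{"x":0,"y":0,"z":0,"yaw":0,"gripper":-1},{"x":0,"y":0,"z":0,"yaw":0,"gripper":1},{"x":0,"y":0,"z":0,"yaw":0,"gripper":1},{"x":0,"y":0,"z":0,"yaw":0,"gripper":1},{"x":0,"y":0,"z":0,"yaw":0,"gripper":1},{"x":0,"y":0,"z":0,"yaw":0,"gripper":1},{"x":0,"y":0,"z":-2,"yaw":0,"gripper":1},{"x":0,"y":0,"z":-3.5,"yaw":0,"gripper":1},{"x":0,"y":0,"z":-4,"yaw":0,"gripper":1},{"x":0,"y":0,"z":-2,"yaw":0,"gripper":1}]'
python3 -m inch '[{"x":3,"y":-2.5,"z":0,"yaw":0,"gripper":1},{"x":3,"y":-2.5,"z":0,"yaw":0,"gripper":1},{"x":3,"y":-2.5,"z":0,"yaw":0,"gripper":1},{"x":3,"y":-2.5,"z":0,"yaw":0,"gripper":1},{"x":3,"y":-2.5,"z":0,"yaw":0,"gripper":1},{"x":3,"y":-2.5,"z":0,"yaw":0,"gripper":1},{"x":3,"y":-2.5,"z":0,"yaw":0,"gripper":1},{"x":3,"y":-1.5,"z":0,"yaw":0,"gripper":1},{"x":3,"y":0,"z":0,"yaw":0,"gripper":1},{"x":3,"y":0,"z":0,"yaw":0,"gripper":1},{"x":3,"y":0,"z":0,"yaw":0,"gripper":1},{"x":0,"y":0,"z":0,"yaw":0,"gripper":1}]'
python3 d.py
python3 - <<'E'
from obj import *
from workcell import cams
g=cams.grab_frame('top')
P=[(rect(cc,y,sx,sy,z),(0,255,0)) for k,(cc,y,sx,sy,z,z0) in O.items() if k in('contactor','jbox')]
t=np.linspace(0,6.28,30);P.append((np.c_[tin[0]+27*np.cos(t),tin[1]+27*np.sin(t),0*t+122],(0,255,255)))
P.append((rect((424.6,-224.7),3,60,100,82),(0,255,0)))
crop(f,(235,190),200,75,4,P,'a');crop(g,(235,210),200,140,4,P,'b')
a=cv2.imread('pics/b.png');cv2.imwrite('pics/chk5.png',a)
# before/after registration of each top patch
for n,c,z,w in[('contactor',O['contactor'][0],120,26),('jbox',O['jbox'][0],116,26),('tin',tin,122,26),('driver',(431,3),5,46),('printer',(777,92),88,40)]:
    u,v=proj(f,[[*c,z]])[0].round().astype(int);h=w//2
    A=[cv2.cvtColor(i['pixels'],cv2.COLOR_RGB2GRAY).astype(np.float32) for i in(f,g)]
    r=cv2.matchTemplate(A[1][v-h-12:v+h+12,u-h-12:u+h+12],A[0][v-h:v+h,u-h:u+h],cv2.TM_CCOEFF_NORMED)
    _,s,_,l=cv2.minMaxLoc(r);dx,dy=l[0]-12,l[1]-12
    print(n,'px shift',dx,dy,'score',round(s,3),'mm ~',np.round((ray(f,[[u+dx,v+dy]],z)-ray(f,[[u,v]],z))[0,:2],1))
E
```

```text
time_s: 47.97
ee_pos: [604.6, -104.9, 215.9]
ee_rot: [179.6, 0.1, 88.3]
force: [1.0, -1.0, 0.6]
gripper_width: 91.2
time_s: 48.97
ee_pos: [423.5, 235.5, 211.6]
ee_rot: [179.9, -0.2, 88.5]
force: [-0.3, -0.7, 0.5]
gripper_width: 91.0
t 48.97 track [-191.4  272.6] z 211.6 rot [179.9  -0.2  88.5] w 91.0 F [-0.3 -0.7  0.5]
contactor px shift 0 0 score 0.987 mm ~ [0. 0.]
jbox px shift 0 0 score 0.978 mm ~ [0. 0.]
tin px shift 0 0 score 0.994 mm ~ [0. 0.]
driver px shift 0 0 score 0.849 mm ~ [0. 0.]
printer px shift 0 0 score 0.999 mm ~ [0. 0.]
```

View pics/chk5.png

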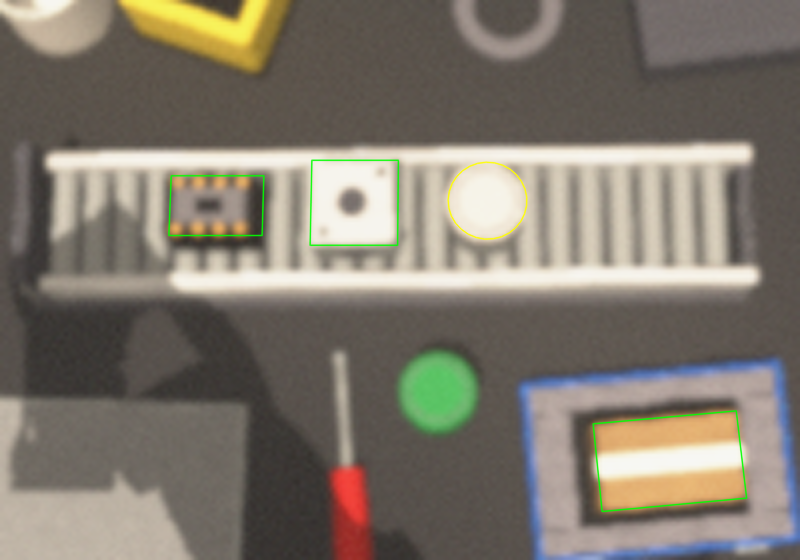

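Everything matches the starting image: contactor (217,205), junction box (353,202), tin (487,202), with the carton flat in the bay at (670,460). I'm handing the job in.

```bash
python3 -m inch '[{"x":0,"y":0,"z":0,"yaw":0,"gripper":1},{"x":0,"y":0,"z":0,"yaw":0,"gripper":1},{"x":0,"y":0,"z":0,"yaw":0,"gripper":1}]'; python3 -c "
from workcell import env
print(env.job_done())"
```

```text
time_s: 49.27
ee_pos: [423.0, 230.0, 211.3]
ee_rot: [-180.0, 0.0, 88.2]
force: [-0.3, -0.4, -0.2]
gripper_width: 91.2
the job is handed in; nothing more can be done
None
```

I completed the whole sequence in order and handed the job in at about 49 s; the hand-in reports no verdict. I moved the contactor, junction box and tin upright onto the tray and rolled the carton to the end stop. I then lifted it off there, set it flat in the bay, and put the three back on the rollers.

- **Returned parts:** in the last top picture the contactor, junction box and tin show 0 px shift from the start (about 3 mm per pixel), all upright.
- **Carton:** its top matches the outline predicted for the bay's centre within about 3 mm, it lies flat, and the gripper is clear of everything.
- **Bystanders:** the screwdriver and label printer also show 0 px shift. The screwdriver's match score was lower (0.85), which I put down to the arm's shadow falling on it.
- **One disagreement:** the carton met the end stop about 10 mm further along than I had estimated. My estimate came from the rail ends, one of which was probably hidden by the stop plate. The final contact was clear, with the side force building to -7.7 N.

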